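# Put the spare lamp globe away in its case

### The job

Set the loose white glass lamp globe gently, without dropping or pressing it, into the free round pocket of the plywood storage case under its half-open hood and let go of it. Then swing the hood all the way down until the case is shut, with both globes seated in their pockets. The glass is fragile: neither globe may be knocked, and the other things on the worktop stay where they are.

Things in the scene. Friction and masses are not known exactly. Their poses are not given: they have to be found in the camera images.
- loose_globe_center (a point): Centre of the loose globe: an opal-white glass ball, 48 mm in diameter, 35 g (hidden variation about 0.8 to 1.3 times), cut flat at its foot by a 16 mm opening on which it stands on the worktop, centre 22.6 mm above the surface. z axis points from the foot to the crown. It starts on the robot's left half of the worktop among other small things.
- loose_globe: The loose globe itself; origin at the middle of its flat foot, 22.6 mm below its centre.
- stored_globe_center (a point): Centre of an identical globe that already sits in the far pocket of the case; leave it there.
- stored_globe: That stored globe itself; origin at the middle of its flat foot.
- globe_case: Storage case, fixed to the worktop, turned a little at random: plywood base 146 mm (its x) by 121 mm (its y), top face 12 mm above the worktop, origin at the centre of the underside. Its y axis points away from the hinge, to its open side. Two rubber ring pockets, 74 mm apart along its x, rise 14 mm above the base: 50 mm outside, mouth 40 mm wide.
- pocket_near (a point): Centre of the mouth of the free pocket (nearer the robot, on the case's -x side), 26 mm above the worktop and 76 mm in front of the hinge line (towards case +y). Axes as the case. A globe rests on the ring's inner edge, whichever way it is turned, with its centre 13 mm above this point.
- pocket_far (a point): The same for the occupied pocket, on the case's +x side.
- hood (a joint): Angle of the plywood hood, rad: 0 shut on the base, growing as it opens, stop at 1.03. It starts half open, at 0.97 to 1.02, leaning over the pockets: a tool straight above a pocket meets it, a tool leaning back 35 to 45 degrees to the case's open side (+y) clears it. The hinge is stiff: the hood stays at any angle and needs 1 to 4 N near its free edge.
- hood_hinge (a point): Middle of the hinge line, on the top face of the base at its -y edge; the hinge axis is the case's x axis. The hood is a hollow box open underneath, outside 140 mm along the hinge, 118.5 mm from hinge to free edge, 64 mm deep, walls 5 mm; shut, it covers both globes with a few mm to spare.
- hood_push (a point): A point on the outer face of the hood's roof, mid-width, 95 mm from the hinge measured along the roof and 64 mm from the hinge across it; its z axis is the outward normal of the roof, its y axis points to the free edge. Pushing here from behind (hinge side) and then from above shuts the hood; shut, it is 76 mm above the worktop.
- screw_tin: Round tin, 54 mm across, 21 mm high, origin under its centre; a bystander.
- track_rubber: Brown cleaning block 23x52x13 mm, origin under its centre; a bystander.
- glue_bottle: White plastic glue bottle with a blue cap, 32 mm across, 83 mm high, origin under its centre; a bystander.
Not all that is in view belongs to the job. What is shaped like the loose_globe but red is not meant.

How it is judged:
On the way:
1. the loose globe rests in the free pocket, let go, with the hood still open (horizontal distance between loose_globe_center and pocket_near below 0.006 m and z of loose_globe_center in the frame of pocket_near between 0.008 and 0.019 m and value of joint hood above 0.8 rad and contact force between loose_globe and the fingers below 0.1 N and linear speed of loose_globe below 0.03 m/s), for 0.2 s.
At the end, for the whole second after the job is handed in: Both globes at rest in their pockets (centre within 6 mm of the pocket's centre sideways, 8 to 19 mm above its mouth), the loose one released, and the hood shut to within 0.04 rad (horizontal distance between loose_globe_center and pocket_near below 0.006 m and z of loose_globe_center in the frame of pocket_near between 0.008 and 0.019 m and horizontal distance between stored_globe_center and pocket_far below 0.006 m and z of stored_globe_center in the frame of pocket_far between 0.008 and 0.019 m and value of joint hood below 0.04 rad and linear speed of each of loose_globe, stored_globe below 0.02 m/s and contact force between loose_globe and the fingers below 0.1 N); the robot touches nothing.
It fails at once if the loose globe is pressed into the case or hit by the hood (over 12 N), or dropped there from more than about 10 mm (falling free at over 0.45 m/s) (contact force between loose_globe and globe_case above 12 N or (distance between loose_globe_center and pocket_near below 0.06 m and contact force between loose_globe and the fingers below 0.05 N and linear speed of loose_globe above 0.45 m/s)).
It fails at once if the loose globe strikes the stored one (over 5 N) (contact force between loose_globe and stored_globe above 5 N).
It fails at once if the stored globe is knocked by the robot (over 5 N) (contact force between stored_globe and the arm above 5 N or contact force between stored_globe and the fingers above 5 N).
It fails at once if the stored globe is pressed into the case or hit by the hood (over 12 N) (contact force between stored_globe and globe_case above 12 N).
It fails at once if the tin, the cleaning block or the glue bottle is moved by more than 20 mm (distance of any of screw_tin, track_rubber, glue_bottle from where it was at the start of the episode above 0.02 m).
It also fails if it takes over 58 s, if anything falls off the work surface, if the arm or the gripper's body presses on something with over 40 N, if the wrist force passes 120 N, or if a joint passes its speed limit or range.

### The arm

A 6-joint arm with a two-finger parallel gripper is mounted at the origin on a cart in front of the work surface, level with it; the furniture and walls round the work are solid. World frame = base frame: x ahead of the robot, y to its left, z up, the work surface at z = 0. Lengths are in m, angles in rad, forces in N, time in s.
With the tool pointing down it reaches from about 0.25 to 0.8 m from the base axis. Payload 8.5 kg.
Tool frame: the origin (TCP) lies midway between the tips of the shut fingers; the grasp point (between the pads) lies 19 mm behind it; x points along the fingers, y is the direction in which the jaws open and shut, and the axes are right-handed (so a half turn about x gives the same grasp; the last joint's range is limited). The gripper opens to 85 mm and grips with 20 to 120 N. Pads are 22 mm wide; open, the fingers measure 114 mm over their backs; the gripper's body (76 mm by 85 mm) begins 54 mm behind the grasp point. The pads swing forward as they close: fully open they stand 13 mm farther back than shut.
Start: joints at [1.336, 0.238, -0.013, 1.319, 0, 1.571], TCP at [0.122, 0.511, 0.207] pointing down, gripper open.
Joint ranges: [-2.66, 2.66], [-1.03, 1.9], [-1.14, 1.46], [-1.82, 2.27], [-1.45, 1.34], [-3.14, 3.14]. Speed limits (rad/s): [2.22, 2.22, 2.79, 3.14, 3.14, 3.14].

### API

Orientations are given as a unit quaternion [x, y, z, w].
In Python, from station import bot, optics gives the robot as it stands. The module is installed in compiled form; this text tells all that it offers.
- The arm moves only by the tool servo_tool, never from a script. Its argument "rows" is one flat list of numbers, 4 for each row, row after row: the shift along the tool's x, y, z in mm, then the turn about the tool's x in degrees. In form: [dx, dy, dz, spin, dx, dy, dz, spin, ...]. A call has 1 to 20 rows; each row is the pose to reach, as a shift and turn from the pose commanded when the call began, along the tool's axes at that moment; what a row does not reach only later rows make up. A row lasts 1/10 s, in which the tool goes at most 50 mm and 8.59 degrees, less where a joint would pass 70% of its speed; a pose out of reach is approached as far as the arm can. A call with a gripper value outside its range is refused whole. "claw" is the opening in per cent of the stroke, from 0 (shut) to 100 (fully open), set as the call begins (left out, the last holds). The fingers move at their own pace and stop on an object; "grip_force" is the grip in N (left out, the last holds). Time passes only in rows, so rows that repeat a pose let the fingers close. It gives the time, the measured TCP pose, the force and the opening at its end, in the units of the state.
- bot.observe(): the state, without advancing time (a new reading comes with each control period).
- optics.grab_frame(name): name is "side" or "top" or "wrist"; returns (picture, depth): 384x512x3 uint8, blue, green, red; 384x512 float32, m along the optical axis (not along the pixel's ray), 0 where there is no reading.
- optics.camera_model(name): a dict with "fx", "fy", "cx", "cy" (pixels), "T" (4x4, takes a point from camera to world coordinates). Camera axes: x right, y up, looking along -z (the intrinsics and any distortion apply to the point x, -y, -z); pixel columns grow to the right and rows downward; lengths in m; the calibration is good to about 2 mm. The wrist camera is an equidistant fisheye: a pixel r from the principal point sees the ray r / f radians off the axis. A picture is of the moment at which its call begins: read the wrist's pose just before it. camera_model takes no time and is no camera call; for the wrist camera it gives the pose at the moment of the call.
- bot.finish_job(): hands the job in, once; it reports no verdict.
The state is a dict: "t": time; "qpos": joint angles; "joint_velocities": joint speeds; "joint_efforts": joint torques, N m; "ee_pos": TCP position; "ee_rot": TCP orientation; "wrist_force": force on the tool from outside, world axes, zero at the start; "wrist_torque": the same for the moment, N m; "gripper_width": opening from 0.0 (shut) to 1.0 (fully open).
Only numpy, scipy, OpenCV 4.12 (cv2) and the standard library are available. Lean on these libraries where they do the work, as an engineer would, in place of code of your own. Each camera call takes 0.05 s, during which the arm holds its last target.

## Working session

There is one attempt and no reset: what is moved stays moved. The work goes in short steps, Python scripts to look and compute and a tool call to move; the robot and the scene stay as the last step left them, time stands still between calls to the robot, and variables do not carry over. Pictures are saved under pics/ and viewed, and the job is handed in when it is done.

Besides the shell and the picture viewer there is one more tool, called after "Call:" by a JSON object that holds its "method" and its "body", one argument or row to a line. servo_tool: Moves the arm, as the interface text tells. Its arguments: {"type":"object","properties":{"rows":{"type":"array"},"claw":{"type":"number"},"grip_force":{"type":"number"}},"required":["rows"]}

```bash
mkdir -p pics; ls; cat > h.py <<'E'
import numpy as np, cv2
from station import bot, optics
from scipy.spatial.transform import Rotation as R
def ray(m,u,v,fish=False):
    x=(np.asarray(u,float)-m['cx'])/m['fx'];y=(np.asarray(v,float)-m['cy'])/m['fy']
    if fish:
        r=np.hypot(x,y)+1e-12; d=np.stack([x/r*np.sin(r),-y/r*np.sin(r),-np.cos(r)],-1)
    else: d=np.stack([x,-y,-np.ones_like(x)],-1)
    T=np.asarray(m['T']);return T[:3,3],d@T[:3,:3].T
def onplane(m,u,v,z,fish=False):
    o,d=ray(m,u,v,fish);return o+d*((z-o[2])/d[...,2])[...,None]
def cloud(m,dep):
    v,u=np.mgrid[:dep.shape[0],:dep.shape[1]]
    o,d=ray(m,u,v);return o+d*dep[...,None]
def proj(m,p,fish=False):
    T=np.asarray(m['T']);c=(np.asarray(p,float)-T[:3,3])@T[:3,:3]
    x,y,z=c[...,0],-c[...,1],-c[...,2]
    if fish:
        r=np.hypot(x,y);th=np.arctan2(r,z);k=th/(r+1e-12)
        return np.stack([m['cx']+m['fx']*x*k,m['cy']+m['fy']*y*k],-1)
    return np.stack([m['cx']+m['fx']*x/z,m['cy']+m['fy']*y/z],-1)
E
python3 - <<'E'
from h import *
s=bot.observe();print(s)
for n in('side','top','wrist'):
    m=optics.camera_model(n);p,d=optics.grab_frame(n)
    print(n,{k:np.round(v,3).tolist() for k,v in m.items()})
    cv2.imwrite(f'pics/{n}0.png',p);np.savez(f'{n}0.npz',p=p,d=d,**{k:m[k] for k in('fx','fy','cx','cy','T')})
E
```

```text
pics
{'t': 0.0, 'qpos': array([ 1.33599750e+00,  2.38770517e-01, -1.42803098e-02,  1.31916119e+00,
       -1.49367700e-05,  1.57076579e+00]), 'joint_velocities': array([ 2.57053794e-03,  8.41241541e-05,  1.28053578e-04,  4.80964835e-04,
        2.96798677e-04, -2.60847369e-04]), 'joint_efforts': array([ 1.59298397e-03, -5.38778150e+01,  3.46431184e+01,  1.85993349e-02,
        1.31454981e-04, -4.08874683e-06]), 'ee_pos': array([0.12204083, 0.51015943, 0.20687287]), 'ee_rot': array([ 0.08231492,  0.70229396, -0.08331031,  0.70218718]), 'wrist_force': array([-0.46941817, -0.99191183, -0.24895101]), 'wrist_torque': array([-0.00341965, -0.0151657 ,  0.02044664]), 'gripper_width': 1.0010548549102105}
side {'fx': 398.185, 'fy': 398.185, 'cx': 256.224, 'cy': 187.905, 'T': [[0.922, 0.208, -0.325, 0.14], [-0.386, 0.502, -0.774, -0.712], [0.002, 0.839, 0.544, 0.653], [0.0, 0.0, 0.0, 1.0]]}
top {'fx': 466.053, 'fy': 466.053, 'cx': 254.356, 'cy': 183.656, 'T': [[-0.026, 0.988, -0.153, 0.297], [-1.0, -0.027, -0.007, 0.116], [-0.011, 0.152, 0.988, 1.185], [0.0, 0.0, 0.0, 1.0]]}
wrist {'fx': 297.319, 'fy': 297.319, 'cx': 255.243, 'cy': 185.568, 'T': [[0.232, -0.939, -0.252, 0.058], [0.973, 0.224, 0.061, 0.525], [-0.001, -0.26, 0.966, 0.373], [0.0, 0.0, 0.0, 1.0]]}
```

View pics/side0.png

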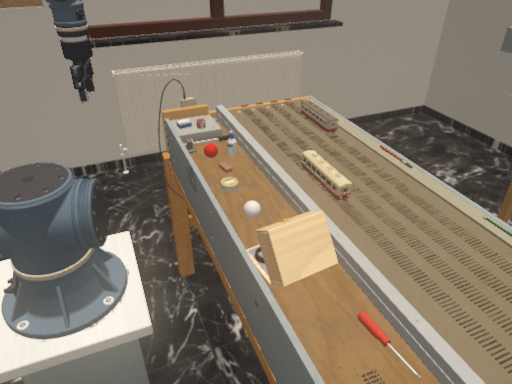

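View pics/top0.png

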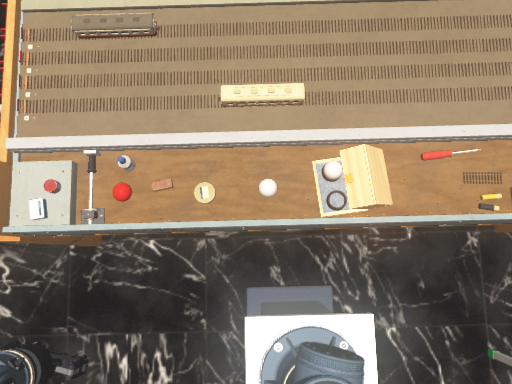

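View pics/wrist0.png

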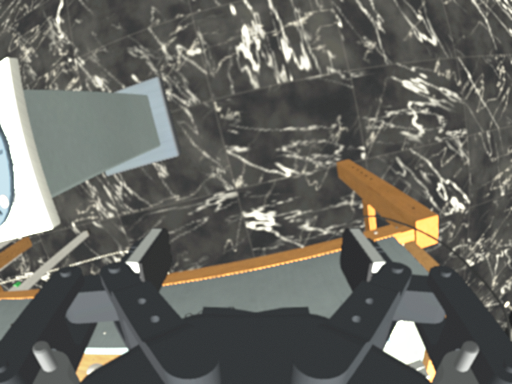

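The top view shows the white ball at (268,187) as the loose globe. The stored globe is at (332,171) and the free ring at (337,200). The red ball at (122,191) is the decoy. The tin is at (204,192), the rubber block at (162,184) and the bottle at (124,161). The case lies in a trough between two rims. Next I'll measure.

```bash
python3 - <<'E'
from h import *
im={n:np.load(n+'0.npz') for n in('top','side')}
M={n:dict(im[n]) for n in im}
for n in M: M[n]={k:M[n][k] for k in('fx','fy','cx','cy','T')}|{'p':im[n]['p'],'d':im[n]['d']}
t=M['top'];C=cloud(t,t['d'])
# profile along columns crossing the trough
for u in (240,300,337,400):
    print(u,[(v,*np.round(C[v,u],3)) for v in range(120,236,4)][::1])
a=cv2.resize(t['p'][125:235,220:420],None,fx=4,fy=4,interpolation=cv2.INTER_CUBIC);cv2.imwrite('pics/topcrop.png',a)
s=M['side'];a=cv2.resize(s['p'][170:300,200:380],None,fx=4,fy=4,interpolation=cv2.INTER_CUBIC);cv2.imwrite('pics/sidecrop.png',a)
# loose globe: white blob
for n,box in(('top',(240,165,295,210)),('side',(235,190,270,225))):
    m=M[n];u0,v0,u1,v1=box;hsv=cv2.cvtColor(m['p'],cv2.COLOR_BGR2HSV)[v0:v1,u0:u1]
    k=((hsv[...,1]<60)&(hsv[...,2]>140)).astype(np.uint8)
    nl,l,st,c=cv2.connectedComponentsWithStats(k);i=1+np.argmax(st[1:,4]);print(n,st[i],c[i]+[u0,v0])
    cn,_=cv2.findContours((l==i).astype(np.uint8),cv2.RETR_EXTERNAL,cv2.CHAIN_APPROX_NONE);print(cv2.minEnclosingCircle(cn[0]))
    uv=np.array(cv2.minEnclosingCircle(cn[0])[0])+[u0,v0]
    o,d=ray(m,*uv);m['r']=(o,d/np.linalg.norm(d));print('plane',onplane(m,*uv,0.0226),m['d'][int(uv[1]),int(uv[0])],cloud(m,m['d'])[int(uv[1]),int(uv[0])])
(o1,d1),(o2,d2)=M['top']['r'],M['side']['r']
A=np.stack([d1,-d2],1);x=np.linalg.lstsq(A,o2-o1,rcond=None)[0]
print(o1+d1*x[0],o2+d2*x[1])
E
```

```text
240 [(120, np.float64(0.639), np.float64(0.157), np.float64(0.038)), (124, np.float64(0.627), np.float64(0.157), np.float64(0.045)), (128, np.float64(0.617), np.float64(0.157), np.float64(0.041)), (132, np.float64(0.601), np.float64(0.156), np.float64(0.065)), (136, np.float64(0.59), np.float64(0.156), np.float64(0.068)), (140, np.float64(0.58), np.float64(0.157), np.float64(0.067)), (144, np.float64(0.576), np.float64(0.158), np.float64(0.04)), (148, np.float64(0.576), np.float64(0.16), np.float64(-0.002)), (152, np.float64(0.564), np.float64(0.16), np.float64(0.002)), (156, np.float64(0.554), np.float64(0.16), np.float64(-0.001)), (160, np.float64(0.543), np.float64(0.16), np.float64(-0.0)), (164, np.float64(0.533), np.float64(0.161), np.float64(-0.003)), (168, np.float64(0.523), np.float64(0.161), np.float64(-0.002)), (172, np.float64(0.511), np.float64(0.161), np.float64(0.002)), (176, np.float64(0.501), np.float64(0.161), np.float64(0.004)), (180, np.float64(0.491), np.float64(0.161), np.float64(-0.0)), (184, np.float64(0.481), np.float64(0.162), np.float64(-0.001)), (188, np.fl
[... 6124 characters left out ...]
0, np.float64(0.374), np.float64(-0.23), np.float64(0.038)), (224, np.float64(0.37), np.float64(-0.257), np.float64(-0.054)), (228, np.float64(0.402), np.float64(-0.51), np.float64(-0.895)), (232, np.float64(0.384), np.float64(-0.507), np.float64(-0.89))]
top [ 19  14  18  18 262] [267.5        187.42366412]
((27.5, 22.5), 9.192488670349121)
plane [0.46610736 0.09165045 0.0226    ] 1.1495234 [0.46378008 0.09336719 0.04743282]
side [  9  10  17  18 241] [251.69294606 208.65975104]
((16.61111068725586, 18.61111068725586), 8.785961151123047)
plane [0.46615822 0.09527164 0.0226    ] 1.0468187 [0.45701204 0.07690143 0.03940214]
[0.46571247 0.09170761 0.02531856] [0.46482121 0.09196244 0.02518374]
```

View pics/topcrop.png

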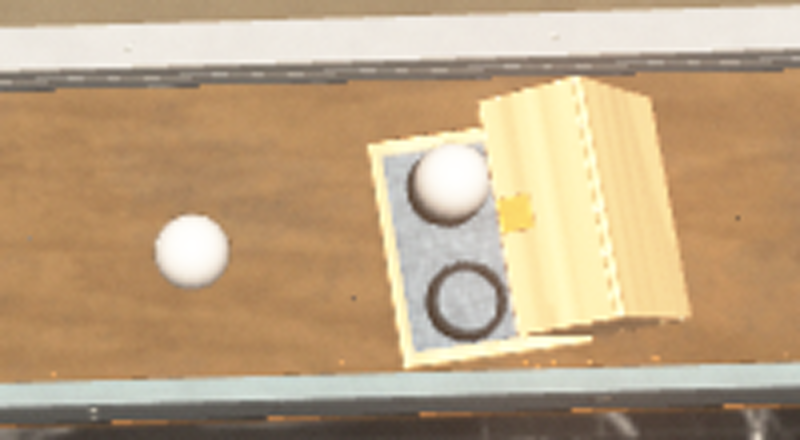

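View pics/sidecrop.png

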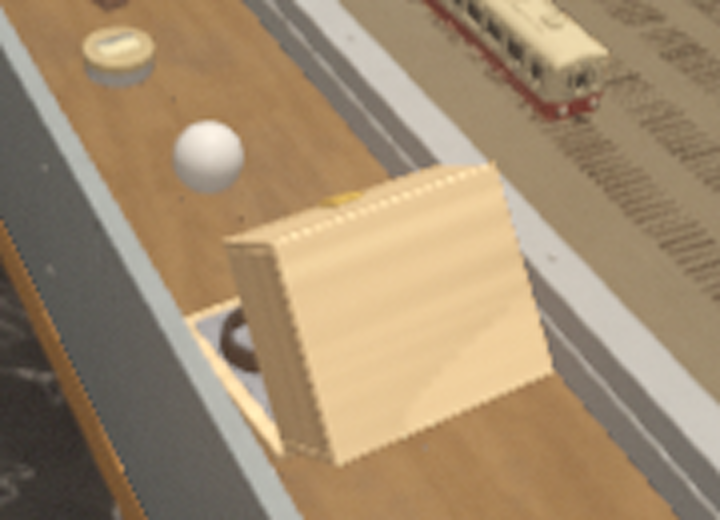

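```bash
cat > case.py <<'E'
from h import *
t=dict(np.load('top0.npz'))
c1=onplane(t,312.6,161.9,.012);c2=onplane(t,321.6,216,.012)
ring=onplane(t,336.75,200.2,.026)
hsv=cv2.cvtColor(t['p'],cv2.COLOR_BGR2HSV)
k=((hsv[...,1]<45)&(hsv[...,2]>170)).astype(np.uint8);k[:, :320]=0;k[:,345:]=0;k[:158]=0;k[184:]=0
cn,_=cv2.findContours(k,cv2.RETR_EXTERNAL,cv2.CHAIN_APPROX_NONE);cn=max(cn,key=cv2.contourArea)
(u,v),r=cv2.minEnclosingCircle(cn);print('stored px',u,v,r)
st=onplane(t,u,v,.039)
print('corners',c1,c2,np.linalg.norm(c1-c2))
print('ring',ring,'stored',st,np.linalg.norm((st-ring)[:2]))
dx=(c1-c2)[:2];print('yaw edge',np.degrees(np.arctan2(dx[1],dx[0])))
dx=(st-ring)[:2];print('yaw rings',np.degrees(np.arctan2(dx[1],dx[0])))
# dark ring mask
g=cv2.cvtColor(t['p'],cv2.COLOR_BGR2GRAY);k=(g<100).astype(np.uint8);k[:,:325]=0;k[:,350:]=0;k[:188]=0;k[212:]=0
cn,_=cv2.findContours(k,cv2.RETR_EXTERNAL,cv2.CHAIN_APPROX_NONE);cn=max(cn,key=cv2.contourArea);print('ring fit',cv2.fitEllipse(cn),cv2.minEnclosingCircle(cn),onplane(t,*cv2.fitEllipse(cn)[0],.024))
E
python3 case.py
```

```text
stored px 332.0 171.75999450683594 16.442041397094727
corners [ 0.53068573 -0.02604542  0.012     ] [ 0.39145023 -0.04239252  0.012     ] 0.14019183964494972
ring [ 0.42877738 -0.08016798  0.026     ] stored [ 0.49890908 -0.06993016  0.039     ] 0.07087502452096497
yaw edge 6.696221775477184
yaw rings 8.305365674945463
ring fit ((336.7532958984375, 199.5346221923828), (18.540653228759766, 19.421480178833008), 62.689388275146484) ((335.5, 200.5), 9.300638198852539) [ 0.43067804 -0.08060362  0.024     ]
```

```bash
cat >> h.py <<'E'
def toolmove(p,s=None):
    "world shift -> tool mm"
    s=s or bot.observe();return np.round(R.from_quat(s['ee_rot']).as_matrix().T@np.asarray(p)*1000,1)
def st():
    s=bot.observe();M=R.from_quat(s['ee_rot']).as_matrix()
    print('t',s['t'],'q',np.round(s['qpos'],3),'p',np.round(s['ee_pos'],4),'F',np.round(s['wrist_force'],1),'w',round(s['gripper_width'],3));print('x',np.round(M[:,0],3),'y',np.round(M[:,1],3),'z',np.round(M[:,2],3));return s
E
python3 - <<'E'
from h import *
s=st();print(toolmove(np.array([-0.04,0.35,0.3])-s['ee_pos']))
E
```

```text
t 0.15 q [ 1.336  0.239 -0.014  1.319  0.     1.571] p [0.1221 0.5103 0.207 ] F [ 0.2 -0.7  0.8] w 1.0
x [-0.    -0.001 -1.   ] y [ 0.233  0.973 -0.001] z [ 0.973 -0.233 -0.   ]
[ -92.8 -193.7 -120.3]
```

The tool starts straight down and the moves only spin it about its own axis. A lean therefore has to come from "approached as far as the arm can" at the reach limit. I'll test that in free space, with the arm facing along the case's y direction.

Call:
{"method": "servo_tool", "body": {
  "rows": [-40, -60, -40, 0, -93, -130, -80, 0, -93, -194, -120, 0, -93, -194, -120, 0, -93, -194, -120, 0, -93, -194, -120, 0]
}}

```text
t: 0.75
ee_pos: [-0.0421, 0.347, 0.3025]
ee_rot: [0.082, 0.703, -0.081, 0.702]
wrist_force: [-0.1, -0.2, -0.3]
gripper_width: 1.0
```

```bash
python3 -c "
from h import *
st()"
```

```text
t 0.75 q [ 1.691e+00 -8.500e-02 -1.320e-01  1.522e+00  1.000e-03  1.922e+00] p [-0.0421  0.347   0.3025] F [-0.1 -0.2 -0.3] w 1.0
x [-0.001  0.002 -1.   ] y [0.229 0.973 0.002] z [ 0.973 -0.229 -0.002]
```

Call:
{"method": "servo_tool", "body": {
  "rows": [0, -45, 16, 0, 0, -90, 33, 0, 0, -137, 50, 0, 0, -137, 50, 0]
}}

```text
t: 1.15
ee_pos: [-0.0223, 0.2004, 0.3007]
ee_rot: [0.083, 0.702, -0.083, 0.702]
wrist_force: [-0.3, 1.0, 0.2]
gripper_width: 1.002
```

```bash
python3 -c "
from h import *
st()"
```

```text
t 1.15 q [ 1.682 -0.346 -0.317  1.599 -0.     1.916] p [-0.0223  0.2004  0.3007] F [-0.3  1.   0.2] w 1.002
x [ 0.     0.001 -1.   ] y [0.233 0.973 0.001] z [ 0.973 -0.233 -0.   ]
```

```bash
python3 - <<'E'
from h import *
s=st();M=R.from_quat(s['ee_rot']).as_matrix()
az=np.radians(np.linspace(96,-83,25)[1:])
for a,sp in zip(az,np.linspace(0,70,25)[1:]):
    p=np.array([.3*np.cos(a),.3*np.sin(a),.32]);print(np.round(M.T@(p-s['ee_pos'])*1000).astype(int).tolist(),round(sp),end=' ')
E
```

```text
t 1.15 q [ 1.682 -0.346 -0.317  1.599 -0.     1.916] p [-0.0223  0.2004  0.3007] F [-0.3  1.   0.2] w 1.002
x [ 0.     0.001 -1.   ] y [0.233 0.973 0.001] z [ 0.973 -0.233 -0.   ]
[-19, 104, 6] 3 [-19, 109, 45] 6 [-19, 110, 84] 9 [-19, 105, 122] 12 [-19, 96, 160] 15 [-19, 82, 196] 18 [-19, 63, 231] 20 [-19, 39, 262] 23 [-19, 12, 290] 26 [-19, -18, 314] 29 [-19, -52, 335] 32 [-19, -87, 350] 35 [-19, -125, 361] 38 [-19, -163, 367] 41 [-20, -202, 368] 44 [-20, -241, 364] 47 [-20, -279, 355] 50 [-20, -316, 341] 52 [-20, -350, 322] 55 [-20, -381, 299] 58 [-20, -410, 272] 61 [-20, -434, 242] 64 [-20, -455, 209] 67 [-20, -471, 173] 70
```

Call:
{"method": "servo_tool", "body": {
  "rows": [-10, 45, 20, 3, -19, 85, 45, 6, -19, 105, 84, 9, -19, 105, 122, 12, -19, 96, 160, 15, -19, 82, 196, 18, -19, 63, 231, 20, -19, 39, 262, 23, -19, 12, 290, 26, -19, -18, 314, 29, -19, -52, 335, 32, -19, -87, 350, 35, -19, -125, 361, 38, -19, -163, 367, 41, -19, -202, 368, 44, -19, -241, 364, 47, -19, -279, 355, 50, -19, -316, 341, 54, -19, -350, 322, 58, -19, -381, 299, 62]
}}

```text
t: 3.15
ee_pos: [0.1783, -0.2371, 0.3192]
ee_rot: [0.434, 0.559, -0.434, 0.559]
wrist_force: [0.6, -0.2, 0.1]
gripper_width: 0.998
```

```bash
python3 -c "
from h import *
s=st();print(toolmove(np.array([.037,-.298,.45])-s['ee_pos']))"
```

```text
t 3.15 q [-0.926 -0.174 -0.162  1.583 -0.     0.394] p [ 0.1783 -0.2371  0.3192] F [ 0.6 -0.2  0.1] w 0.998
x [-0. -0. -1.] y [ 0.969  0.248 -0.   ] z [ 0.248 -0.969 -0.   ]
[-130.8 -152.    23.9]
```

Call:
{"method": "servo_tool", "body": {
  "rows": [-30, -35, 12, 2, -65, -70, 20, 4, -100, -105, 24, 6, -140, -135, 24, 8, -180, -152, 24, 8, -220, -152, 24, 8, -260, -152, 24, 8, -260, -152, 24, 8]
}}

```text
t: 3.95
ee_pos: [0.0382, -0.3016, 0.5753]
ee_rot: [0.467, 0.523, -0.475, 0.532]
wrist_force: [0.6, -0.3, 0.5]
gripper_width: 1.001
```

```bash
python3 -c "
from h import *
s=st()"
```

```text
t 3.95 q [-1.445  0.021  0.731  2.264 -0.     0.013] p [ 0.0382 -0.3016  0.5753] F [ 0.6 -0.3  0.5] w 1.001
x [ 0.002 -0.017 -1.   ] y [0.994 0.113 0.   ] z [ 0.113 -0.993  0.017]
```

The j4 limit is reached as predicted, and the tool is starting to lean the right way, pointing to -y. I'll keep rising.

Call:
{"method": "servo_tool", "body": {
  "rows": [-40, 0, 0, 0, -80, 0, 0, 0, -80, 0, 0, 0, -80, 0, 0, 0]
}}

```text
t: 4.35
ee_pos: [0.0383, -0.2974, 0.5847]
ee_rot: [0.46, 0.515, -0.481, 0.54]
wrist_force: [-0.3, -0.3, -0.8]
gripper_width: 1.001
```

```bash
python3 -c "
from h import *
s=st()"
```

```text
t 4.35 q [-1.443  0.005  0.747  2.267 -0.     0.014] p [ 0.0383 -0.2974  0.5847] F [-0.3 -0.3 -0.8] w 1.001
x [ 0.006 -0.045 -0.999] y [0.993 0.114 0.001] z [ 0.114 -0.992  0.046]
```

Call:
{"method": "servo_tool", "body": {
  "rows": [40, 0, 0, 0, 80, 0, 0, 0, 80, 0, 0, 0]
}}

```text
t: 4.65
ee_pos: [0.0384, -0.2982, 0.4989]
ee_rot: [0.463, 0.519, -0.478, 0.536]
wrist_force: [-0.2, -0.5, 0.9]
gripper_width: 1.0
```

```bash
python3 -c "
from h import *
s=st()"
```

```text
t 4.65 q [-1.443 -0.097  0.377  2.013 -0.     0.014] p [ 0.0384 -0.2982  0.4989] F [-0.2 -0.5  0.9] w 1.0
x [ 0.004 -0.032 -0.999] y [0.993 0.114 0.   ] z [ 0.114 -0.993  0.033]
```

Call:
{"method": "servo_tool", "body": {
  "rows": [-50, 0, 0, 0, -100, 0, 0, 0, -150, 0, 0, 0, -200, 0, 0, 0, -300, 0, 0, 0, -400, 0, 0, 0, -400, 0, 0, 0, -400, 0, 0, 0]
}}

```text
t: 5.45
ee_pos: [0.0381, -0.2963, 0.597]
ee_rot: [0.45, 0.504, -0.49, 0.55]
wrist_force: [-0.0, 0.1, -0.1]
gripper_width: 0.994
```

```bash
python3 -c "
from h import *
s=st()"
```

```text
t 5.45 q [-1.443 -0.008  0.774  2.268 -0.     0.014] p [ 0.0381 -0.2963  0.597 ] F [-0.   0.1 -0.1] w 0.994
x [ 0.011 -0.085 -0.996] y [0.993 0.114 0.001] z [ 0.114 -0.99   0.086]
```

Call:
{"method": "servo_tool", "body": {
  "rows": [-400, 0, 0, 0, -400, 0, 0, 0]
}}

```text
t: 5.65
ee_pos: [0.0376, -0.2926, 0.6109]
ee_rot: [0.439, 0.491, -0.5, 0.562]
wrist_force: [-0.2, 0.3, 0.5]
gripper_width: 1.001
```

Call:
{"method": "servo_tool", "body": {
  "rows": [-400, 0, 400, 0, -400, 0, 400, 0]
}}

```text
t: 5.85
ee_pos: [0.0442, -0.3512, 0.6214]
ee_rot: [0.43, 0.481, -0.508, 0.571]
wrist_force: [1.6, -0.9, -0.3]
gripper_width: 0.997
```

Call:
{"method": "servo_tool", "body": {
  "rows": [-400, 0, 0, 0]
}}

```text
t: 5.95
ee_pos: [0.0437, -0.3475, 0.6283]
ee_rot: [0.424, 0.475, -0.513, 0.576]
wrist_force: [-0.8, -0.6, -0.5]
gripper_width: 0.998
```

```bash
python3 -c "
from h import *
s=st()"
```

```text
t 5.95 q [-1.446  0.052  0.937  2.265  0.     0.011] p [ 0.0437 -0.3475  0.6283] F [-0.8 -0.6 -0.5] w 0.998
x [ 0.024 -0.188 -0.982] y [0.993 0.114 0.002] z [ 0.112 -0.976  0.189]
```

Call:
{"method": "servo_tool", "body": {
  "rows": [-400, 0, 0, 0, -400, 0, 0, 0, -400, 0, 0, 0]
}}

```text
t: 6.25
ee_pos: [0.0401, -0.3188, 0.6467]
ee_rot: [0.411, 0.459, -0.524, 0.589]
wrist_force: [0.3, 0.5, 0.5]
gripper_width: 0.997
```

Call:
{"method": "servo_tool", "body": {
  "rows": [-400, 0, 0, 0, -400, 0, 0, 0, -400, 0, 0, 0]
}}

```text
t: 6.55
ee_pos: [0.0374, -0.2972, 0.6595]
ee_rot: [0.4, 0.447, -0.532, 0.598]
wrist_force: [-0.0, -0.0, -0.2]
gripper_width: 0.997
```

Call:
{"method": "servo_tool", "body": {
  "rows": [-400, 0, 0, 0, -400, 0, 0, 0, -400, 0, 0, 0]
}}

```text
t: 6.85
ee_pos: [0.0347, -0.2752, 0.6717]
ee_rot: [0.388, 0.433, -0.54, 0.608]
wrist_force: [-1.2, -0.3, 0.4]
gripper_width: 0.997
```

```bash
python3 -c "
from h import *
s=st()"
```

```text
t 6.85 q [-1.446 -0.103  0.922  2.267  0.     0.011] p [ 0.0347 -0.2752  0.6717] F [-1.2 -0.3  0.4] w 0.997
x [ 0.041 -0.32  -0.947] y [0.993 0.115 0.004] z [ 0.107 -0.94   0.323]
```

Call:
{"method": "servo_tool", "body": {
  "rows": [-400, 0, 250, 0, -400, 0, 250, 0]
}}

```text
t: 7.05
ee_pos: [0.038, -0.3055, 0.688]
ee_rot: [0.377, 0.421, -0.548, 0.617]
wrist_force: [0.4, -1.0, -0.5]
gripper_width: 1.0
```

Call:
{"method": "servo_tool", "body": {
  "rows": [-400, 0, 250, 0, -400, 0, 250, 0]
}}

```text
t: 7.25
ee_pos: [0.0405, -0.3294, 0.7027]
ee_rot: [0.366, 0.408, -0.556, 0.625]
wrist_force: [-0.2, 1.1, -0.1]
gripper_width: 1.002
```

Call:
{"method": "servo_tool", "body": {
  "rows": [-400, 0, 250, 0, -400, 0, 250, 0]
}}

```text
t: 7.45
ee_pos: [0.0422, -0.3464, 0.7174]
ee_rot: [0.354, 0.394, -0.563, 0.634]
wrist_force: [-0.3, -0.2, 0.4]
gripper_width: 0.999
```

Call:
{"method": "servo_tool", "body": {
  "rows": [-400, 0, 150, 0, -400, 0, 150, 0]
}}

```text
t: 7.65
ee_pos: [0.0413, -0.3397, 0.7328]
ee_rot: [0.341, 0.38, -0.571, 0.643]
wrist_force: [0.3, 1.1, 0.8]
gripper_width: 1.004
```

```bash
python3 -c "
from h import *
s=st()"
```

```text
t 7.65 q [-1.453 -0.008  1.187  2.267  0.003  0.005] p [ 0.0413 -0.3397  0.7328] F [0.3 1.1 0.8] w 1.004
x [ 0.059 -0.474 -0.878] y [0.993 0.115 0.005] z [ 0.099 -0.873  0.478]
```

Call:
{"method": "servo_tool", "body": {
  "rows": [-400, 0, 150, 0, -400, 0, 150, 0]
}}

```text
t: 7.85
ee_pos: [0.0399, -0.3302, 0.7484]
ee_rot: [0.328, 0.365, -0.578, 0.651]
wrist_force: [0.1, 0.6, 0.0]
gripper_width: 0.998
```

Call:
{"method": "servo_tool", "body": {
  "rows": [-400, 0, 150, 0, -400, 0, 150, 0]
}}

```text
t: 8.05
ee_pos: [0.0385, -0.3193, 0.7629]
ee_rot: [0.316, 0.351, -0.585, 0.659]
wrist_force: [-0.8, 1.0, -0.2]
gripper_width: 1.001
```

Call:
{"method": "servo_tool", "body": {
  "rows": [-400, 0, 100, 0, -400, 0, 100, 0]
}}

```text
t: 8.25
ee_pos: [0.0358, -0.2962, 0.7758]
ee_rot: [0.304, 0.338, -0.592, 0.666]
wrist_force: [0.6, 0.2, 1.0]
gripper_width: 1.001
```

Call:
{"method": "servo_tool", "body": {
  "rows": [-400, 0, 100, 0, -400, 0, 100, 0]
}}

```text
t: 8.45
ee_pos: [0.033, -0.2723, 0.7882]
ee_rot: [0.291, 0.323, -0.598, 0.673]
wrist_force: [-0.8, 0.3, -0.6]
gripper_width: 1.005
```

```bash
python3 -c "
from h import *
s=st()"
```

```text
t 8.45 q [-1.454 -0.128  1.239  2.267  0.003  0.004] p [ 0.033  -0.2723  0.7882] F [-0.8  0.3 -0.6] w 1.005
x [ 0.076 -0.617 -0.783] y [0.993 0.115 0.005] z [ 0.087 -0.779  0.621]
```

Call:
{"method": "servo_tool", "body": {
  "rows": [-400, 0, 150, 0, -400, 0, 150, 0]
}}

```text
t: 8.65
ee_pos: [0.0314, -0.2581, 0.8012]
ee_rot: [0.278, 0.309, -0.604, 0.68]
wrist_force: [0.4, 0.2, 0.2]
gripper_width: 1.002
```

```bash
python3 - <<'E'
from h import *
s=st();M=R.from_quat(s['ee_rot']).as_matrix()
P=np.array([[.25,-.3,.5],[.42,-.15,.38],[.45,.05,.26]]);p0=s['ee_pos']
for a in P: print(toolmove(a-s['ee_pos'],s),np.linalg.norm(a-p0));p0=a
# camera in tool frame from the start pose
w=np.load('wrist0.npz');T=w['T']
M0=R.from_quat([0.08231492,0.70229396,-0.08331031,0.70218718]).as_matrix();Tc=np.eye(4);Tc[:3,:3]=M0.T@T[:3,:3];Tc[:3,3]=M0.T@(T[:3,3]-[0.12204083,0.51015943,0.20687287]);print(Tc.round(3));np.save('Tc.npy',Tc)
m=optics.camera_model('wrist')['T'];print((M@Tc[:3,:3]-m[:3,:3]).round(3).tolist(), s['ee_pos']+M@Tc[:3,3]-m[:3,3])
E
```

```text
t 8.65 q [-1.452e+00 -1.510e-01  1.258e+00  2.267e+00  2.000e-03  6.000e-03] p [ 0.0314 -0.2581  0.8012] F [0.4 0.2 0.2] w 1.002
x [ 0.079 -0.65  -0.756] y [0.993 0.115 0.005] z [ 0.084 -0.751  0.654]
[ 272.3  210.7 -147.2] 0.37448798844308545
[ 279.1  396.3 -324.2] 0.2565151067676132
[ 242.3  448.5 -550.5] 0.23515952032609697
[[-0.001  0.26  -0.966 -0.166]
 [ 1.    -0.    -0.001 -0.   ]
 [-0.    -0.966 -0.26  -0.065]
 [ 0.     0.     0.     1.   ]]
[[-0.0, 0.0, -0.001], [0.0, -0.0, -0.0], [0.001, -0.0, -0.0]] [-0.00041982 -0.00038809  0.00044791]
```

Call:
{"method": "servo_tool", "body": {
  "rows": [34, 26, -18, 0, 68, 53, -37, 0, 102, 79, -55, 0, 136, 105, -74, 0, 170, 132, -92, 0, 204, 158, -110, 0, 238, 185, -129, 0, 272, 211, -147, 0, 274, 242, -177, 0, 275, 273, -206, 0, 276, 304, -236, 0, 277, 335, -265, 0, 278, 366, -295, 0, 279, 396, -324, 0, 273, 405, -362, 0, 267, 414, -400, 0, 261, 423, -437, 0, 254, 432, -475, 0, 248, 440, -512, 0, 242, 449, -551, 0]
}}

```text
t: 10.65
ee_pos: [0.4503, 0.0527, 0.2584]
ee_rot: [0.279, 0.31, -0.604, 0.679]
wrist_force: [1.0, -0.6, -1.0]
gripper_width: 0.996
```

Call:
{"method": "servo_tool", "body": {
  "rows": [0, 0, 0, 0, 0, 0, 0, 0, 0, 0, 0, 0]
}}

```text
t: 10.95
ee_pos: [0.4503, 0.0506, 0.2601]
ee_rot: [0.279, 0.31, -0.604, 0.679]
wrist_force: [-0.0, -1.2, 0.1]
gripper_width: 0.998
```

```bash
python3 - <<'E'
from h import *
s=st();m=optics.camera_model('wrist');p,d=optics.grab_frame('wrist');cv2.imwrite('pics/w1.png',p);np.savez('w1.npz',p=p,d=d,**m)
print(np.round(m['T'][:3,3],3))
E
```

```text
t 10.95 q [ 0.557  0.29  -0.034  1.595 -0.632  2.129] p [0.4503 0.0506 0.2601] F [-0.  -1.2  0.1] w 0.998
x [ 0.079 -0.647 -0.759] y [0.993 0.115 0.005] z [ 0.084 -0.754  0.651]
[0.432 0.207 0.343]
```

View pics/w1.png

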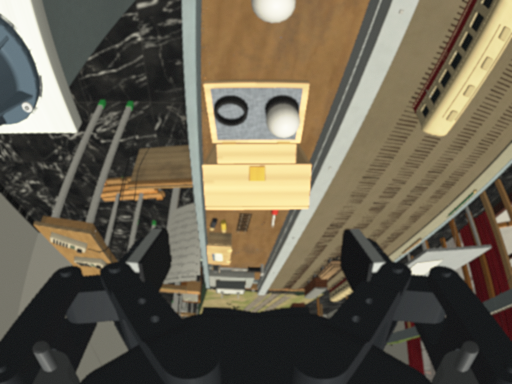

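The lean holds at about 41°. The wrist view shows the loose globe at (273,8), the free ring at (231,110), the stored globe at (284,121) and the hood lip at y≈163. Near rim's inner edge is around x≈203.

```bash
python3 - <<'E'
from h import *
w=dict(np.load('w1.npz'));p=w['p']
a=cv2.resize(p[70:220,180:330],None,fx=5,fy=5,interpolation=cv2.INTER_CUBIC)[:600];cv2.imwrite('pics/w1c.png',a)
g=cv2.cvtColor(p,cv2.COLOR_BGR2GRAY)
k=(g<75).astype(np.uint8);k[:90]=0;k[130:]=0;k[:,:208]=0;k[:,252:]=0
cn,_=cv2.findContours(k,cv2.RETR_EXTERNAL,cv2.CHAIN_APPROX_NONE);cn=max(cn,key=cv2.contourArea);e=cv2.fitEllipse(cn);print('ring',e)
for z in(.022,.024,.026):print(z,onplane(w,*map(np.array,e[0]),z,True))
hsv=cv2.cvtColor(p,cv2.COLOR_BGR2HSV)
k=((hsv[...,1]<40)&(hsv[...,2]>180)).astype(np.uint8)
for nm,(u0,v0,u1,v1) in {'stored':(262,98,304,140),'loose':(245,0,305,30)}.items():
    q=np.zeros_like(k);q[v0:v1,u0:u1]=k[v0:v1,u0:u1]
    cn,_=cv2.findContours(q,cv2.RETR_EXTERNAL,cv2.CHAIN_APPROX_NONE);cn=max(cn,key=cv2.contourArea);print(nm,cv2.boundingRect(cn),cv2.minEnclosingCircle(cn))
    c=cv2.minEnclosingCircle(cn)[0]
    for z in (.0226,.039): print(z,onplane(w,*map(np.array,c),z,True))
E
```

```text
ring ((230.5249786376953, 109.99361419677734), (28.71864128112793, 32.58290100097656), 91.63780212402344)
0.022 [ 0.43081585 -0.07396784  0.022     ]
0.024 [ 0.43082218 -0.07221252  0.024     ]
0.026 [ 0.4308285  -0.07045719  0.026     ]
stored (270, 111, 29, 28) ((284.229736328125, 124.01351165771484), 15.453563690185547)
0.0226 [ 0.51159328 -0.09224381  0.0226    ]
0.039 [ 0.50750637 -0.07688676  0.039     ]
loose (255, 0, 40, 23) ((274.5769348144531, 3.5), 19.735992431640625)
0.0226 [0.4679494  0.09085288 0.0226    ]
0.039 [0.46609871 0.09682842 0.039     ]
```

View pics/w1c.png

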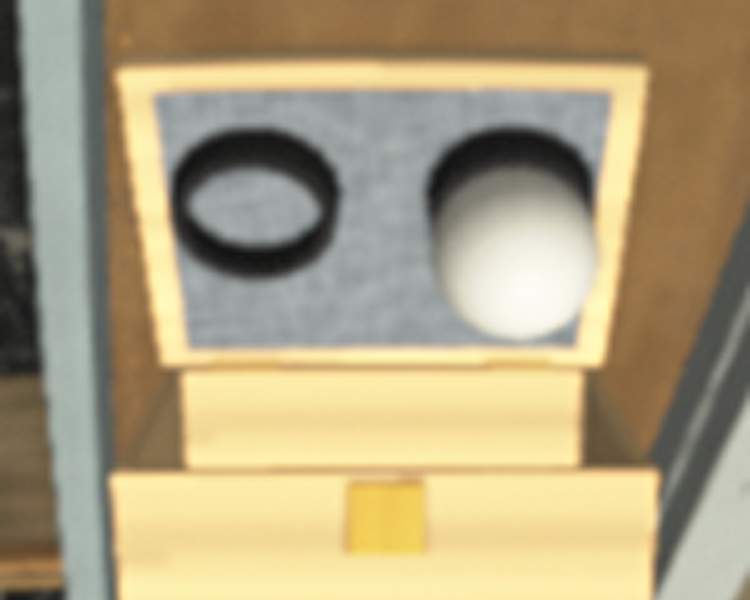

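```bash
python3 - <<'E'
from h import *
w=dict(np.load('w1.npz'));A=np.array
c=A([onplane(w,A(180+u/5),A(70+v/5),.012,True) for u,v in [(118,69),(648,67),(163,365),(604,366)]])
print(c.round(4),np.linalg.norm(c[0]-c[1]),np.linalg.norm(c[2]-c[3]),np.linalg.norm(c[0]-c[2]),np.linalg.norm(c[1]-c[3]))
for a,b in((0,1),(2,3)):
    d=c[b]-c[a];print(np.degrees(np.arctan2(d[1],d[0])))
ctr=c.mean(0)[:2]
for dx in((c[1]-c[0]+c[3]-c[2])[:2],):
    ex=dx/np.linalg.norm(dx);ey=A([-ex[1],ex[0]])
    # pocket: 76 from hinge; base 121 -> y=76-60.5=15.5
    print('ctr',ctr,'near',ctr-37*ex/1e3+15.5*ey/1e3,'far',ctr+37*ex/1e3+15.5*ey/1e3)
# ring via outer top ellipse: crop extents
for z in(.026,): print('ring top', onplane(w,A(180+256/5),A(70+203/5),z,True), [onplane(w,A(180+u/5),A(70+v/5),z,True).round(4) for u,v in((172,203),(341,203),(256,127))])
print('bottom edge at z.012', onplane(w,A(180+256/5),A(70+278/5),.012,True))
# rim
for v in(70,200,350,500): print([onplane(w,A(180+u/5),A(70+v/5),z,True).round(4) for u,z in((108,.0),(86,.041),(104,.041))])
# same corners top view
t=dict(np.load('top0.npz'));uv=proj(t,c);print(uv.round(1),((uv-[220,125])*4).round())
E
```

```text
[[ 0.3914 -0.0378  0.012 ]
 [ 0.5344 -0.0207  0.012 ]
 [ 0.4051 -0.1576  0.012 ]
 [ 0.5499 -0.1419  0.012 ]] 0.14401064492726204 0.14561063027623633 0.12060838008290065 0.12213097681690971
6.793146736900025
6.19560226213141
ctr [ 0.47019104 -0.08947565] near [ 0.43167566 -0.07825891] far [ 0.50520104 -0.06989121]
ring top [ 0.43183883 -0.07150918  0.026     ] [array([ 0.4082, -0.0736,  0.026 ]), array([ 0.4556, -0.0691,  0.026 ]), array([ 0.4302, -0.0441,  0.026 ])]
bottom edge at z.012 [ 0.43360351 -0.11475107  0.012     ]
[array([ 0.387 , -0.0472,  0.    ]), array([ 0.3869, -0.0171,  0.041 ]), array([ 0.3914, -0.0168,  0.041 ])]
[array([ 0.3866, -0.0969,  0.    ]), array([ 0.386 , -0.0609,  0.041 ]), array([ 0.3909, -0.0606,  0.041 ])]
[array([ 0.3853, -0.1649,  0.    ]), array([ 0.3842, -0.1209,  0.041 ]), array([ 0.3897, -0.1204,  0.041 ])]
[array([ 0.3831, -0.2496,  0.    ]), array([ 0.3814, -0.1956,  0.041 ]), array([ 0.3876, -0.195 ,  0.041 ])]
[[319.8 216.1]
 [310.5 160.6]
 [367.1 209.3]
 [357.4 153.3]] [[399. 364.]
 [362. 142.]
 [588. 337.]
 [550. 113.]]
```

```bash
python3 - <<'E'
from h import *
s=st();print(toolmove(np.array([.458,.156,.105])-s['ee_pos'],s))
E
```

```text
t 11.0 q [ 0.557  0.289 -0.034  1.595 -0.631  2.129] p [0.4502 0.0504 0.2604] F [-0.3 -0.6  0.2] w 1.002
x [ 0.079 -0.646 -0.759] y [0.993 0.115 0.006] z [ 0.083 -0.755  0.651]
[  50.3   18.9 -180.2]
```

Call:
{"method": "servo_tool", "body": {
  "rows": [10, 4, -40, 0, 22, 8, -80, 0, 34, 12, -120, 0, 44, 16, -160, 0, 50, 19, -180, 0, 50, 19, -180, 0, 50, 19, -180, 0]
}}

```text
t: 11.7
ee_pos: [0.4582, 0.156, 0.1058]
ee_rot: [0.28, 0.31, -0.604, 0.679]
wrist_force: [-0.2, -0.3, 0.5]
gripper_width: 0.999
```

```bash
cat > ball.py <<'E'
import sys
from h import *
n=sys.argv[1];u0,v0,u1,v1=map(int,sys.argv[2:6]);zz=float(sys.argv[6])
s=st();m=optics.camera_model('wrist');p,d=optics.grab_frame('wrist');cv2.imwrite(f'pics/{n}.png',p);np.savez(f'{n}.npz',p=p,d=d,**m)
hsv=cv2.cvtColor(p,cv2.COLOR_BGR2HSV)
k=((hsv[...,1]<45)&(hsv[...,2]>120)).astype(np.uint8)
q=np.zeros_like(k);q[v0:v1,u0:u1]=k[v0:v1,u0:u1]
cn,_=cv2.findContours(q,cv2.RETR_EXTERNAL,cv2.CHAIN_APPROX_NONE);cn=max(cn,key=cv2.contourArea);c,r=cv2.minEnclosingCircle(cn)
print(cv2.boundingRect(cn),c,r,cv2.contourArea(cn)/np.pi/r**2)
P=onplane(m,np.array(c[0]),np.array(c[1]),zz,True);print('ball',P,'range by size',.024/np.sin(r/m['fx']),'range plane',np.linalg.norm(P-m['T'][:3,3]))
print('tool frame offset from TCP mm',toolmove(P-s['ee_pos'],s))
E
python3 ball.py w2 180 100 330 260 .0226
```

```text
t 11.7 q [ 0.708  0.53  -0.081  1.403 -0.573  2.298] p [0.4582 0.156  0.1058] F [-0.2 -0.3  0.5] w 0.999
x [ 0.079 -0.646 -0.759] y [0.993 0.115 0.005] z [ 0.084 -0.754  0.651]
(231, 150, 50, 48) (255.5, 173.5) 24.909936904907227 0.9102923143793256
ball [0.46655449 0.09164788 0.0226    ] range by size 0.2867932677990161 range plane 0.2776720648330598
tool frame offset from TCP mm [105.4   0.5  -4.9]
```

View pics/w2.png

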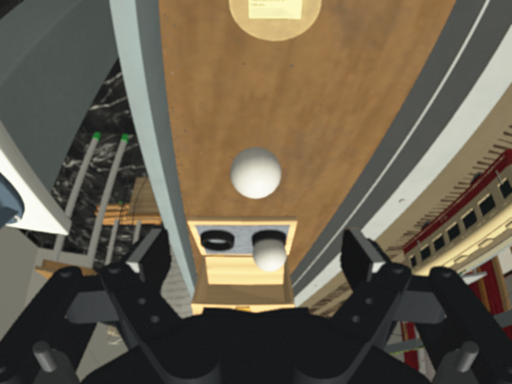

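```bash
python3 - <<'E'
from h import *
t=np.load('top0.npz')['p'];w=np.load('w2.npz')['p']
a=cv2.resize(t[140:220,100:360],None,fx=3,fy=3,interpolation=cv2.INTER_CUBIC);b=cv2.resize(w[110:260,180:330],None,fx=2,fy=2)
b=cv2.copyMakeBorder(b,0,0,0,a.shape[1]-b.shape[1],cv2.BORDER_CONSTANT);cv2.imwrite('pics/conf.png',np.vstack([a,b]))
E
```

```text
(no output)
```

View pics/conf.png

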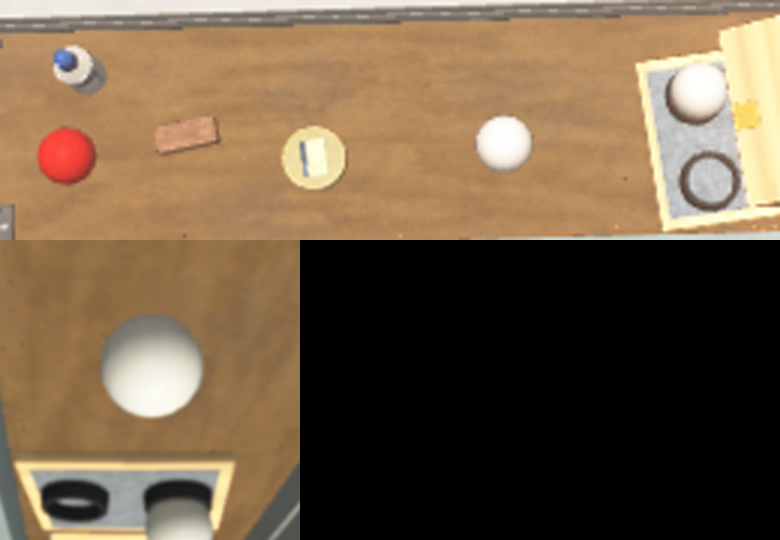

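The candidates in the top view are the white ball at (268,187), the stored white ball at (332,171) and the red ball at (122,191). The crop confirms that the lone white ball outside the case is the loose globe. I'll reach for it now.

Call:
{"method": "servo_tool", "body": {
  "rows": [25, 0, -5, 0, 50, 0, -5, 0, 75, 0, -5, 0, 95, 0, -5, 0, 108, 0, -5, 0, 116, 0, -5, 0, 116, 0, -5, 0],
  "claw": 100,
  "grip_force": 20
}}

```text
t: 12.45
ee_pos: [0.4668, 0.0846, 0.0142]
ee_rot: [0.28, 0.31, -0.604, 0.679]
wrist_force: [-0.9, -0.4, 0.5]
gripper_width: 0.996
```

```bash
python3 ball.py w3 180 150 330 300 .0226
```

```text
t 12.45 q [ 0.595  0.564 -0.298  1.082 -0.618  2.174] p [0.4668 0.0846 0.0142] F [-0.9 -0.4  0.5] w 0.996
x [ 0.079 -0.646 -0.759] y [0.993 0.114 0.006] z [ 0.082 -0.755  0.651]
(214, 198, 84, 71) (255.5645294189453, 226.9868927001953) 41.865848541259766 0.7959793518534433
ball [0.46627018 0.0926721  0.0226    ] range by size 0.17100531853735734 range plane 0.16719510379417443
tool frame offset from TCP mm [-11.6   0.4  -0.7]
```

View pics/w3.png

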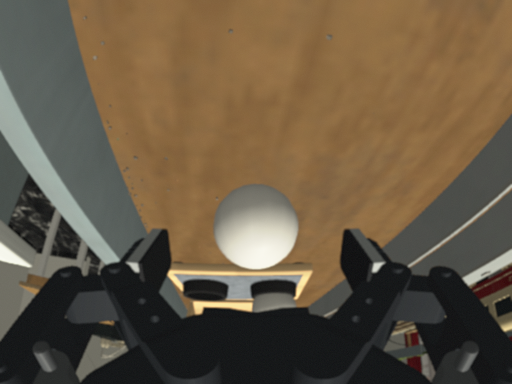

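Call:
{"method": "servo_tool", "body": {
  "rows": [3, 0, -1, 0, 3, 0, -1, 0]
}}

```text
t: 12.7
ee_pos: [0.4672, 0.0848, 0.0108]
ee_rot: [0.28, 0.31, -0.603, 0.679]
wrist_force: [-0.0, 0.2, -0.7]
gripper_width: 1.0
```

Call:
{"method": "servo_tool", "body": {
  "rows": [0, 0, 0, 0, 0, 0, 0, 0, 0, 0, 0, 0, 0, 0, 0, 0, 0, 0, 0, 0, 0, 0, 0, 0, 0, 0, 0, 0],
  "claw": 40,
  "grip_force": 20
}}

```text
t: 13.4
ee_pos: [0.467, 0.0845, 0.0107]
ee_rot: [0.28, 0.31, -0.603, 0.679]
wrist_force: [-0.8, 1.8, 4.8]
gripper_width: 0.455
```

```bash
python3 ball.py w4 180 150 330 300 .0226
```

```text
t 13.4 q [ 0.595  0.568 -0.301  1.073 -0.618  2.172] p [0.467  0.0845 0.0107] F [-0.8  1.8  4.8] w 0.455
x [ 0.079 -0.646 -0.759] y [0.993 0.115 0.005] z [ 0.084 -0.754  0.651]
(218, 196, 77, 79) (256.5, 235.5) 41.81516647338867 0.8629006750295667
ball [0.46733798 0.08887089 0.0226    ] range by size 0.17121121465255346 range plane 0.1690658062731351
tool frame offset from TCP mm [-11.9   0.9   4.5]
```

View pics/w4.png

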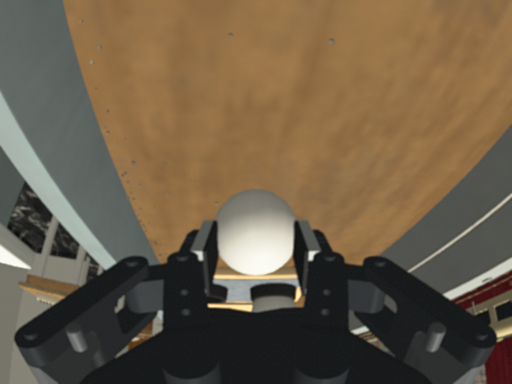

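Call:
{"method": "servo_tool", "body": {
  "rows": [0, 0, 0, 0, 0, 0, 0, 0, 0, 0, 0, 0]
}}

```text
t: 13.75
ee_pos: [0.467, 0.0845, 0.0107]
ee_rot: [0.28, 0.31, -0.603, 0.679]
wrist_force: [-1.2, 1.9, 5.1]
gripper_width: 0.459
```

```bash
python3 ball.py w5 180 150 330 300 .0226; python3 - <<'E'
from h import *
w=np.load('w5.npz');a=cv2.resize(w['p'][180:330,150:370],None,fx=3.6,fy=3.6,interpolation=cv2.INTER_CUBIC);cv2.imwrite('pics/w5c.png',a)
E
```

```text
t 13.75 q [ 0.595  0.568 -0.301  1.073 -0.618  2.172] p [0.467  0.0845 0.0107] F [-1.2  1.9  5.1] w 0.459
x [ 0.079 -0.646 -0.759] y [0.993 0.115 0.005] z [ 0.084 -0.754  0.651]
(218, 196, 77, 79) (256.5, 235.5) 41.81516647338867 0.8627186284736533
ball [0.46734216 0.0888573  0.0226    ] range by size 0.17121121465255346 range plane 0.1690608130352656
tool frame offset from TCP mm [-11.9   1.    4.5]
```

View pics/w5c.png

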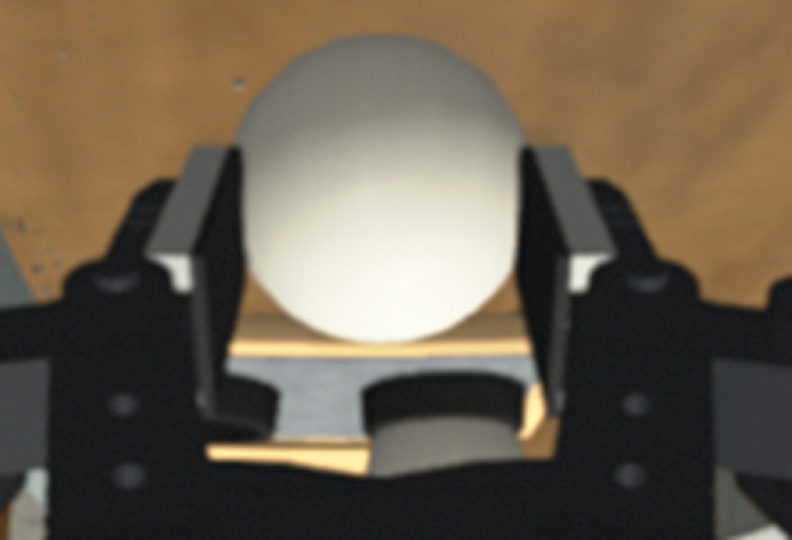

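```bash
python3 - <<'E'
from h import *
w=dict(np.load('w5.npz'));d=w['d'];s=bot.observe();M=R.from_quat(s['ee_rot']).as_matrix()
print('valid',(d>0).mean())
def tp(u,v):
    x=(u-w['cx'])/w['fx'];y=(v-w['cy'])/w['fy'];r=np.hypot(x,y);D=float(d[v,u])
    c=np.array([x/r*np.tan(r),-y/r*np.tan(r),-1])*D
    P=w['T'][:3,:3]@c+w['T'][:3,3];return np.round(M.T@(P-s['ee_pos'])*1000,1),P.round(4)
for a,b in((205,160),(215,152),(190,240),(180,250),(225,170),(228,250),(215,300),(208,390),(560,160),(590,240),(540,250),(380,50),(380,120),(380,200),(380,280),(380,330),(250,160),(515,160),(300,40)):
    u,v=int(round(150+a/3.6)),int(round(180+b/3.6));print((a,b),*tp(u,v))
E
```

```text
valid 0.9803212483723959
(205, 160) [-33.  -23.2 -11.1] [0.4404 0.1115 0.0283]
(215, 152) [-29.8 -22.2 -10.9] [0.4417 0.1094 0.0261]
(190, 240) [-58.1 -21.  -11.3] [0.4405 0.1282 0.0473]
(180, 250) [-60.9 -21.8 -11.8] [0.4395 0.1302 0.0491]
(225, 170) [-38.  -20.  -11.7] [0.4431 0.1156 0.0318]
(228, 250) [-43.1 -19.3  -2.8] [0.4441 0.1122 0.0415]
(215, 300) [-53.8 -19.4  -1.3] [0.4434 0.118  0.0505]
(208, 390) [-62.4 -19.5   6. ] [0.4431 0.118  0.0618]
(560, 160) [-34.   24.7 -11.6] [0.4878 0.118  0.0291]
(590, 240) [-59.   24.  -11.7] [0.4851 0.1342 0.0479]
(540, 250) [-49.9  19.8  -6.2] [0.4822 0.1237 0.0446]
(380, 50) [-17.2   0.6 -21.7] [0.4644 0.112  0.0096]
(380, 120) [-28.4   0.6 -15.3] [0.464  0.1144 0.0223]
(380, 200) [-35.8   0.6  -6.2] [0.4642 0.1124 0.0338]
(380, 280) [-37.1   0.6   5.1] [0.4651 0.1046 0.0421]
(380, 330) [-32.5   0.6  16.1] [0.4664 0.0934 0.0458]
(250, 160) [-24.7 -18.4  -7.7] [0.4461 0.1041 0.0242]
(515, 160) [-24.7  19.6  -7.8] [0.4839 0.1086 0.0244]
(300, 40) [ -1.9 -12.6 -18.8] [ 4.528e-01  9.850e-02 -2.000e-04]
```

```bash
cat >> h.py <<'E'
def tp(w,s,u,v):
    M=R.from_quat(s['ee_rot']).as_matrix()
    x=(u-w['cx'])/w['fx'];y=(v-w['cy'])/w['fy'];r=np.hypot(x,y)+1e-9;D=w['d'][v,u].astype(float)
    c=np.stack([x/r*np.tan(r),-y/r*np.tan(r),-np.ones_like(r)],-1)*D[...,None]
    P=c@w['T'][:3,:3].T+w['T'][:3,3];return (P-s['ee_pos'])@M*1000,P
E
python3 - <<'E'
from h import *
s0=bot.observe()
for n,p in(('w3',[.4668,.0846,.0142]),('w5',s0['ee_pos'])):
    w=dict(np.load(n+'.npz'));s=dict(s0);s['ee_pos']=np.array(p)
    v,u=np.mgrid[150:330,100:420];Q,P=tp(w,s,u,v)
    m=(np.abs(Q[...,1])<75)&(np.abs(Q[...,2])<13)&(np.abs(Q[...,1])>18)&(w['d'][v,u]>0)&(Q[...,0]<10)
    q=Q[m];
    for lo in range(-75,10,5):
        k=q[(q[:,0]>=lo)&(q[:,0]<lo+5)]
        if len(k): print(n,lo,len(k),'ymin/max neg',k[k[:,1]<0][:,1].min().round(1) if (k[:,1]<0).any() else '',k[k[:,1]<0][:,1].max().round(1) if (k[:,1]<0).any() else '','z',k[:,2].min().round(1),k[:,2].max().round(1))
E
```

```text
w3 -75 582 ymin/max neg -53.2 -41.6 z -12.3 -2.2
w3 -70 493 ymin/max neg -55.7 -41.8 z -12.1 4.0
w3 -65 603 ymin/max neg -56.1 -41.9 z -12.0 10.4
w3 -60 578 ymin/max neg -55.7 -41.6 z -12.1 10.8
w3 -55 537 ymin/max neg -56.1 -41.6 z -12.4 11.1
w3 -50 477 ymin/max neg -56.2 -41.6 z -12.0 11.1
w3 -45 394 ymin/max neg -54.4 -41.7 z -11.8 10.6
w3 -40 203 ymin/max neg -48.3 -42.1 z -11.5 10.5
w3 -30 36 ymin/max neg -18.7 -18.0 z -6.8 5.1
w3 -25 277 ymin/max neg -21.6 -18.0 z -12.8 11.4
w3 -20 136 ymin/max neg -22.6 -18.3 z -12.9 11.6
w3 -15 39 ymin/max neg -23.4 -19.9 z -12.7 1.9
w3 5 273 ymin/max neg -74.9 -18.4 z -13.0 -10.1
w5 -75 861 ymin/max neg -51.9 -19.7 z -13.0 11.6
w5 -70 406 ymin/max neg -48.5 -20.5 z -13.0 -1.4
w5 -65 709 ymin/max neg -31.9 -19.0 z -12.8 11.3
w5 -60 356 ymin/max neg -26.2 -19.0 z -12.2 10.9
w5 -55 423 ymin/max neg -32.6 -19.0 z -12.2 10.9
w5 -50 406 ymin/max neg -33.2 -19.0 z -12.1 10.6
w5 -45 353 ymin/max neg -32.9 -19.0 z -12.2 11.3
w5 -40 332 ymin/max neg -32.8 -19.0 z -12.1 10.3
w5 -35 265 ymin/max neg -32.1 -19.0 z -11.8 11.3
w5 -30 244 ymin/max neg -25.4 -18.0 z -11.5 10.7
w5 -25 83 ymin/max neg -20.4 -18.0 z -12.3 12.9
w5 -20 53 ymin/max neg -22.2 -18.2 z -13.0 -6.5
w5 -15 15 ymin/max neg -21.2 -18.3 z -12.8 -5.5
w5 -10 1 ymin/max neg   z -5.8 -5.8
w5 0 201 ymin/max neg -74.6 -18.6 z -13.0 -10.3
w5 5 1055 ymin/max neg -75.0 -18.1 z -13.0 -4.4
```

```bash
python3 - <<'E'
from h import *
from scipy.optimize import least_squares
s=bot.observe()
w=dict(np.load('w5.npz'));v,u=np.mgrid[200:270,228:286];Q,P=tp(w,s,u,v);x=P.reshape(-1,3)
x=x[np.linalg.norm(x-[.467,.089,.0226],axis=1)<.035]
r=least_squares(lambda q:np.linalg.norm(x-q[:3],axis=1)-q[3],[.467,.089,.02,.024],loss='soft_l1',f_scale=.001);print(len(x),r.x,np.abs(r.fun).mean(),toolmove(r.x[:3]-s['ee_pos'],s))
E
```

```text
3995 [0.46626476 0.09181723 0.02168884 0.02384256] 0.0003996162041908403 [-13.2   0.2   1.6]
```

The depth image shows the real pad tips about 28 mm behind the nominal TCP at this opening, so the pads only pinch the back of the globe. The sphere fit (radius 23.8 mm) puts its centre at (0.466, 0.092, 0.022), so it hasn't moved. I'll open and go in 23 mm deeper.

Call:
{"method": "servo_tool", "body": {
  "rows": [0, 0, 0, 0, 0, 0, 0, 0, 0, 0, 0, 0, 0, 0, 0, 0, 0, 0, 0, 0],
  "claw": 100
}}

```text
t: 14.3
ee_pos: [0.4669, 0.0844, 0.0104]
ee_rot: [0.279, 0.31, -0.604, 0.679]
wrist_force: [0.2, -0.3, -0.4]
gripper_width: 1.001
```

Call:
{"method": "servo_tool", "body": {
  "rows": [6, 0, 1, 0, 12, 0, 2, 0, 18, 0, 2, 0, 23, 0, 2, 0, 23, 0, 2, 0, 23, 0, 2, 0]
}}

```text
t: 14.9
ee_pos: [0.4688, 0.0679, -0.0057]
ee_rot: [0.279, 0.31, -0.604, 0.679]
wrist_force: [0.5, 0.4, -0.8]
gripper_width: 1.002
```

Call:
{"method": "servo_tool", "body": {
  "rows": [0, 0, 0, 0, 0, 0, 0, 0, 0, 0, 0, 0, 0, 0, 0, 0, 0, 0, 0, 0, 0, 0, 0, 0, 0, 0, 0, 0, 0, 0, 0, 0],
  "claw": 45,
  "grip_force": 20
}}

```text
t: 15.7
ee_pos: [0.469, 0.0681, -0.0054]
ee_rot: [0.28, 0.31, -0.603, 0.679]
wrist_force: [-2.0, 2.1, 5.7]
gripper_width: 0.546
```

```bash
cat > look.py <<'E'
import sys
from h import *
from scipy.optimize import least_squares
n=sys.argv[1];c0=np.array(list(map(float,sys.argv[2:5])))/1000 # approx ball centre in tool frame mm
s=st();m=optics.camera_model('wrist');p,d=optics.grab_frame('wrist');cv2.imwrite(f'pics/{n}.png',p);np.savez(f'{n}.npz',p=p,d=d,**m)
w=dict(m);w['d']=d;w['p']=p
v,u=np.mgrid[0:330,100:420];Q,P=tp(w,s,u,v)
hsv=cv2.cvtColor(p,cv2.COLOR_BGR2HSV)[0:330,100:420];k=(hsv[...,1]<60)&(hsv[...,2]>90)
Q=Q/1000;x=Q[k&(np.linalg.norm(Q-c0,axis=-1)<.035)]
r=least_squares(lambda q:np.linalg.norm(x-q[:3],axis=1)-q[3],[*c0,.024],loss='soft_l1',f_scale=.001)
M=R.from_quat(s['ee_rot']).as_matrix()
print('ball tool mm',(r.x*1000).round(1),'world',(s['ee_pos']+M@r.x[:3]).round(4),len(x),np.abs(r.fun).mean().round(5))
Q=Q*1000
q=Q[(np.abs(Q[...,1])<60)&(np.abs(Q[...,2])<12.5)&(np.linalg.norm(Q-r.x[:3]*1000,axis=-1)>25.5)&(Q[...,0]<r.x[0]*1000+15)&(hsv[...,2]<110)]
for sg in(-1,1):
    k=q[q[:,1]*sg>15];print('finger',sg,'tip x 98%',np.percentile(k[:,0],98).round(1) if len(k) else None,'inner y',(np.percentile(k[:,1]*sg,3)*sg).round(1) if len(k) else None)
E
python3 look.py w6 -36 0 0
```

```text
t 15.7 q [ 0.567  0.577 -0.34   1.008 -0.628  2.14 ] p [ 0.469   0.0681 -0.0054] F [-2.   2.1  5.7] w 0.546
x [ 0.079 -0.646 -0.759] y [0.993 0.116 0.006] z [ 0.084 -0.754  0.651]
ball tool mm [-36.1   0.2  -0.4  23.8] world [0.4663 0.0918 0.0217] 7568 0.00038
finger -1 tip x 98% -36.3 inner y -22.9
finger 1 tip x 98% -36.2 inner y 23.3
```

View pics/w6.png

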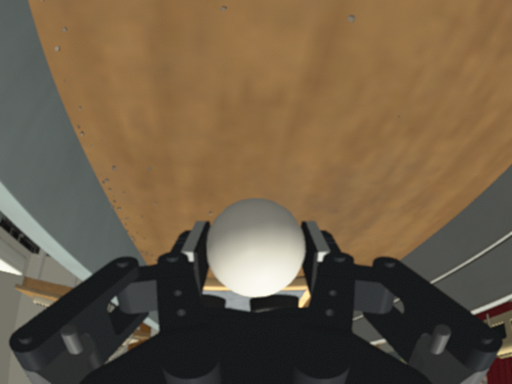

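```bash
python3 - <<'E'
from h import *
s=bot.observe();w=dict(np.load('w6.npz'))
v,u=np.mgrid[215:262,175:345];Q,P=tp(w,s,u,v)
for row in(222,225,228,232,240,250):
    print(row,[(c,*Q[row-215,c-175].round(0).astype(int)) for c in list(range(183,215,3))+list(range(298,335,4))])
a=cv2.resize(w['p'][180:330,150:370],None,fx=3.6,fy=3.6,interpolation=cv2.INTER_CUBIC);cv2.imwrite('pics/w6c.png',a)
E
```

```text
222 [(183, np.int64(-7), np.int64(-42), np.int64(-1)), (186, np.int64(-166), np.int64(0), np.int64(-66)), (189, np.int64(-8), np.int64(-38), np.int64(-2)), (192, np.int64(-7), np.int64(-37), np.int64(-1)), (195, np.int64(-31), np.int64(-30), np.int64(-11)), (198, np.int64(-31), np.int64(-28), np.int64(-11)), (201, np.int64(-32), np.int64(-26), np.int64(-12)), (204, np.int64(-30), np.int64(-25), np.int64(-11)), (207, np.int64(-30), np.int64(-24), np.int64(-11)), (210, np.int64(-9), np.int64(-26), np.int64(-2)), (213, np.int64(-36), np.int64(-20), np.int64(-13)), (298, np.int64(-8), np.int64(25), np.int64(-2)), (302, np.int64(-30), np.int64(23), np.int64(-11)), (306, np.int64(-30), np.int64(25), np.int64(-11)), (310, np.int64(-31), np.int64(27), np.int64(-11)), (314, np.int64(-32), np.int64(29), np.int64(-12)), (318, np.int64(-6), np.int64(37), np.int64(-1)), (322, np.int64(-7), np.int64(39), np.int64(-1)), (326, np.int64(-7), np.int64(42), np.int64(-1)), (330, np.int64(-6), np.int64(44), np.int64(-1)), (334, np.int64(-6), np.int64(47), np.int64(-1))]
225 [(183, np.int64(-5), np.int64(
[... 4614 characters left out ...]
p.int64(-46), np.int64(-23), np.int64(-4)), (207, np.int64(-44), np.int64(-22), np.int64(-3)), (210, np.int64(-47), np.int64(-20), np.int64(-4)), (213, np.int64(-50), np.int64(-18), np.int64(-6)), (298, np.int64(-51), np.int64(19), np.int64(-6)), (302, np.int64(-46), np.int64(21), np.int64(-4)), (306, np.int64(-46), np.int64(23), np.int64(-3)), (310, np.int64(-55), np.int64(23), np.int64(-8)), (314, np.int64(-61), np.int64(24), np.int64(-11)), (318, np.int64(-61), np.int64(25), np.int64(-11)), (322, np.int64(-61), np.int64(27), np.int64(-11)), (326, np.int64(-61), np.int64(29), np.int64(-11)), (330, np.int64(-54), np.int64(32), np.int64(-7)), (334, np.int64(-54), np.int64(34), np.int64(-7))]
```

View pics/w6c.png

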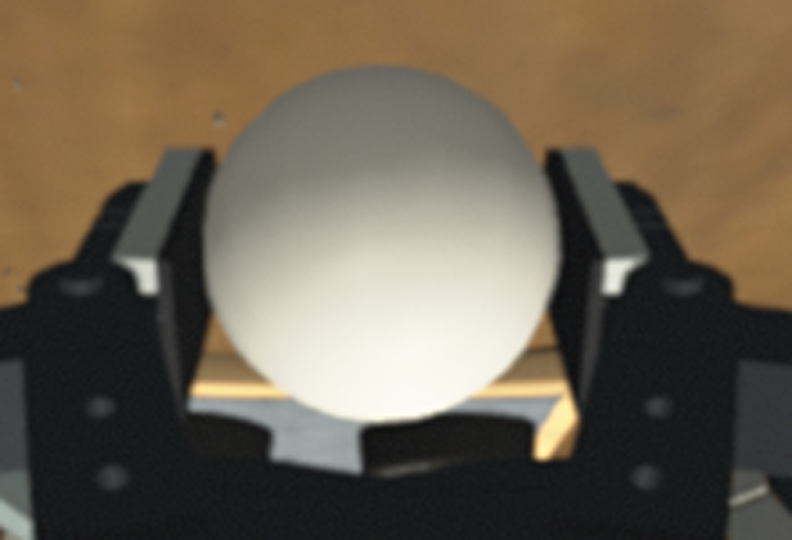

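The pads now extend about 6 mm past the equator, and the globe is still at its starting place between them. I'll lift gently and check.

Call:
{"method": "servo_tool", "body": {
  "rows": [-4, 0, 3, 0, -12, 0, 10, 0, -23, 0, 20, 0, -38, 0, 32, 0, -38, 0, 32, 0, -38, 0, 32, 0]
}}

```text
t: 16.35
ee_pos: [0.4689, 0.0687, 0.0444]
ee_rot: [0.28, 0.31, -0.603, 0.679]
wrist_force: [-0.7, -0.4, -0.7]
gripper_width: 0.541
```

```bash
python3 look.py w7 -36 0 0
```

```text
t 16.35 q [ 0.568  0.512 -0.294  1.118 -0.628  2.141] p [0.4689 0.0687 0.0444] F [-0.7 -0.4 -0.7] w 0.541
x [ 0.08  -0.646 -0.759] y [0.993 0.115 0.006] z [ 0.083 -0.755  0.651]
ball tool mm [-36.1   0.2  -0.4  23.8] world [0.4661 0.0923 0.0715] 7558 0.00037
finger -1 tip x 98% -36.1 inner y -22.9
finger 1 tip x 98% -36.7 inner y 23.3
```

View pics/w7.png

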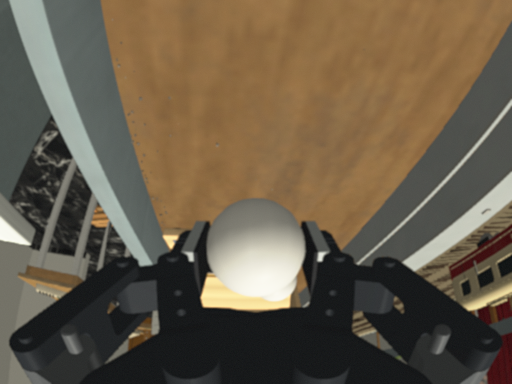

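```bash
python3 - <<'E'
from h import *
from scipy.optimize import least_squares
s=bot.observe();A=np.array
def fit(P,k,c0,rad=.03):
    x=P[k&(np.linalg.norm(P-c0,axis=-1)<rad)]
    r=least_squares(lambda q:np.linalg.norm(x-q[:3],axis=1)-q[3],[*c0,.024],loss='soft_l1',f_scale=.001);f=least_squares(lambda q:np.linalg.norm(x-q[:3],axis=1)-.024,c0,loss='soft_l1',f_scale=.001)
    return len(x),r.x.round(4),f.x.round(4)
for n in('w1','w2'):
    w=dict(np.load(n+'.npz'));v,u=np.mgrid[0:384,0:512];Q,P=tp(w,s,u,v)
    hsv=cv2.cvtColor(w['p'],cv2.COLOR_BGR2HSV);k=(hsv[...,1]<60)&(hsv[...,2]>110)&(P[...,2]>.035)
    c=A([.505,-.071,.039])
    for _ in range(3): f=fit(P,k,c,.027);c=f[2]
    print(n,'stored',*f)
    if n=='w1':
        g=hsv[...,2]<75
        m=g&(np.linalg.norm(P[...,:2]-[.4317,-.0785],axis=-1)<.032)&(P[...,2]>.023)&(P[...,2]<.029)
        x=P[m];print('ring top pts',len(x),x.mean(0),x[:,2].std())
        r=least_squares(lambda q:np.abs(np.linalg.norm(x[:,:2]-q[:2],axis=1)-.0225),[.4317,-.0785]);print('ring centre',r.x, np.abs(r.fun).mean())
        m=(w['d']>0)&(P[...,0]>.39)&(P[...,0]<.54)&(P[...,1]>-.16)&(P[...,1]<-.03)&(P[...,2]<.03);print('base face z',np.median(P[m&(np.abs(P[...,2]-.012)<.006)][:,2]))
        # hood plywood points: z>.09
        m=(w['d']>0)&(P[...,2]>.07)&(P[...,2]<.16)&(P[...,0]>.38)&(P[...,0]<.56)&(P[...,1]<-.03)&(P[...,1]>-.25)&(hsv[...,1]>50)
        x=P[m];i=np.argsort(-x[:,1])[:60];print('hood lip pts (max y)',x[i].mean(0),'n',len(x))
        ey=A([-np.sin(.114),np.cos(.114)]);ys=x[:,:2]@ey
        for lo in np.arange(ys.min(),ys.max(),.008):
            kk=(ys>=lo)&(ys<lo+.008);print(round(lo,3),kk.sum(),x[kk][:,2].min().round(4) if kk.any() else '',x[kk][:,2].max().round(4) if kk.any() else '')
        print('hinge y along ey', A([.4775,-.1497])@ey, 'pocket',A([.4317,-.0783])@ey)
    # rim
    m=(w['d']>0)&(P[...,0]>.34)&(P[...,0]<.41)&(np.abs(P[...,1]+.07)<.03)&(P[...,2]>.03)&(P[...,2]<.06)
    x=P[m]; print('rim',len(x),x[:,0].max() if len(x) else '',np.percentile(x[:,0],[5,95]) if len(x) else '',np.median(x[:,2]) if len(x) else '')
E
```

```text
w1 stored 822 [ 0.5042 -0.0708  0.038   0.0238] [ 0.5042 -0.0709  0.0378]
ring top pts 187 [ 0.43063938 -0.07545669  0.02461764] 0.0007533210006807429
ring centre [ 0.43084529 -0.07746647] 0.0012029725218542905
base face z 0.011448014898435777
hood lip pts (max y) [ 0.52686746 -0.07852991  0.10860714] n 5065
-0.191 538 0.1385 0.1451
-0.183 709 0.0745 0.1424
-0.175 711 0.0702 0.1363
-0.167 760 0.0701 0.1307
-0.159 773 0.0754 0.1253
-0.151 780 0.0871 0.1228
-0.143 794 0.0994 0.1172
hinge y along ey -0.2030454728143868 pocket -0.12689902953916465
rim 374 0.3857579524881173 [0.37131863 0.38530676] 0.040792528837215764
w2 stored 681 [ 0.5045 -0.0709  0.0382  0.0234] [ 0.5046 -0.0715  0.0377]
rim 207 0.38569882571100417 [0.37133748 0.38512892] 0.04066181101227764
```

Held firmly: the globe rose 49.8 mm and kept its place in the pads. The fits put the free pocket at about (0.431, -0.0785), with the stored-globe offset, base corners and ring fit agreeing within 1–2 mm. Next I'll move to a point up-slope of the pocket.

```bash
python3 - <<'E'
from h import *
s=st();M=R.from_quat(s['ee_rot']).as_matrix()
b=np.array([.4661,.0923,.0715]);pre=np.array([.4310,-.0785,.040])-.09*M[:,0];print(pre,toolmove(pre-b,s))
E
```

```text
t 16.4 q [ 0.568  0.513 -0.294  1.118 -0.628  2.141] p [0.4685 0.0685 0.0439] F [ 0.3 -0.3 -0.4] w 0.544
x [ 0.079 -0.646 -0.759] y [0.993 0.115 0.005] z [ 0.084 -0.755  0.651]
[ 0.42388542 -0.0203515   0.10832375] [ 41.5 -54.7 105.4]
```

Call:
{"method": "servo_tool", "body": {
  "rows": [0, -5, 15, 0, 4, -13, 34, 0, 10, -22, 54, 0, 18, -32, 74, 0, 27, -42, 90, 0, 36, -50, 101, 0, 41, -55, 105, 0, 41, -55, 105, 0, 41, -55, 105, 0, 41, -55, 105, 0]
}}

```text
t: 17.4
ee_pos: [0.4265, -0.0431, 0.0809]
ee_rot: [0.28, 0.31, -0.603, 0.679]
wrist_force: [0.2, 0.8, -0.4]
gripper_width: 0.537
```

```bash
python3 look.py w8 -36 0 0; python3 - <<'E'
from h import *
for n in ('side','top'):
    p,d=optics.grab_frame(n);m=optics.camera_model(n);np.savez(n+'8.npz',p=p,d=d,**m)
    c=p[150:290,180:360] if n=='side' else p[120:240,230:410]
    cv2.imwrite(f'pics/{n}8.png',cv2.resize(c,None,fx=4,fy=4,interpolation=cv2.INTER_CUBIC))
E
```

```text
t 17.4 q [ 0.403  0.317 -0.502  0.986 -0.676  1.942] p [ 0.4265 -0.0431  0.0809] F [ 0.2  0.8 -0.4] w 0.537
x [ 0.079 -0.646 -0.759] y [0.993 0.116 0.005] z [ 0.084 -0.754  0.651]
ball tool mm [-35.8   0.2  -0.4  24.1] world [ 0.4238 -0.0196  0.1078] 7795 0.00054
finger -1 tip x 98% -36.9 inner y -22.8
finger 1 tip x 98% -38.1 inner y 23.3
```

View pics/w8.png

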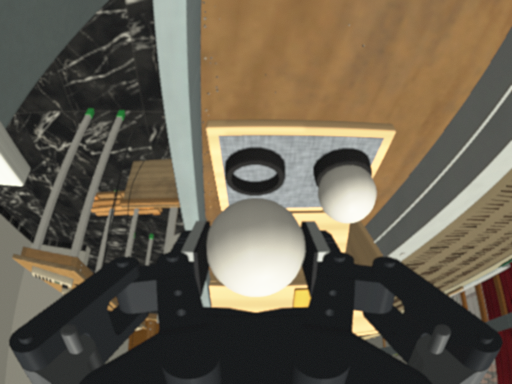

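View pics/side8.png

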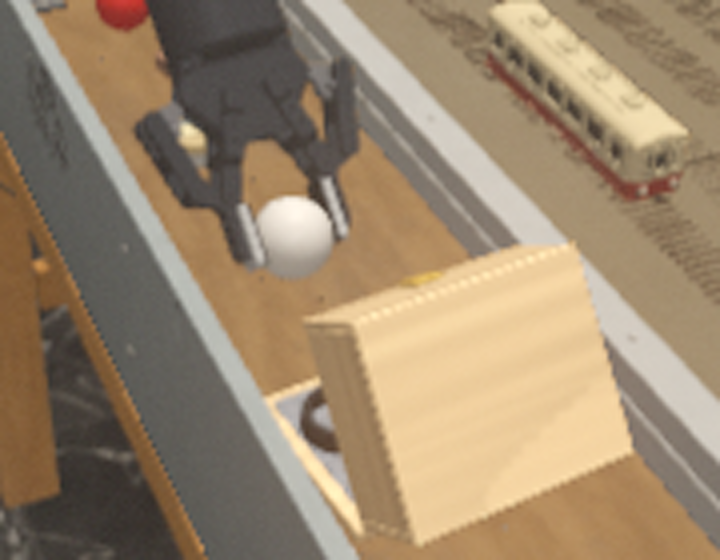

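The view shows the held globe at (256,248), the free ring at (255,171) fully visible, and the stored globe at (347,193). Now I'll re-measure the pocket from this closer view.

```bash
python3 - <<'E'
from h import *
from scipy.optimize import least_squares
s=bot.observe();A=np.array
w=dict(np.load('w8.npz'));v,u=np.mgrid[0:384,0:512];Q,P=tp(w,s,u,v)
hsv=cv2.cvtColor(w['p'],cv2.COLOR_BGR2HSV);k=(hsv[...,1]<60)&(hsv[...,2]>110)&(P[...,2]>.035)
c=A([.505,-.071,.039])
for _ in range(3):
    x=P[k&(np.linalg.norm(P-c,axis=-1)<.027)]
    c=least_squares(lambda q:np.linalg.norm(x-q,axis=1)-.024,c,loss='soft_l1',f_scale=.001).x
print('stored',c.round(4),len(x))
e6=np.radians(6.5);print('near from stored',c-.074*A([np.cos(e6),np.sin(e6),0]))
g=hsv[...,2]<90
m=g&(np.linalg.norm(P[...,:2]-[.431,-.0785],axis=-1)<.034)&(P[...,2]>.0235)&(P[...,2]<.0285);x=P[m]
print(len(x),np.median(x[:,2]))
r=least_squares(lambda q:np.linalg.norm(x[:,:2]-q[:2],axis=1)-q[2],[.431,-.0785,.0225],loss='soft_l1',f_scale=.001);print('ring free r',r.x)
# angular coverage
a=np.degrees(np.arctan2(x[:,1]-r.x[1],x[:,0]-r.x[0]));print(np.histogram(a,8)[0])
rr=np.linalg.norm(x[:,:2]-r.x[:2],axis=1);print(np.percentile(rr,[2,50,98]))
# inner edge ellipse: base felt seen inside the ring hole
q=np.zeros(g.shape,np.uint8);q[145:200,220:292]=(~g[145:200,220:292]).astype(np.uint8)
nl,l,stt,cc=cv2.connectedComponentsWithStats(q);
i=l[173,255];mm=(l==i);print('hole px',stt[i],cc[i]);
mk=g.astype(np.uint8).copy();mk[:140]=0;mk[200:]=0;mk[:,:215]=0;mk[:,292:]=0
cn,_=cv2.findContours(mk,cv2.RETR_EXTERNAL,cv2.CHAIN_APPROX_NONE);cn=max(cn,key=cv2.contourArea);print(cv2.boundingRect(cn))
b=cv2.boundingRect(cn)
for uu,vv,z in((b[0],170,.026),(b[0]+b[2]-1,170,.026),(255,b[1],.012),(255,b[1]+b[3]-1,.026)): print(uu,vv,onplane(w,A(float(uu)),A(float(vv)),z,True))
a=cv2.resize(w['p'][115:235,195:405],None,fx=3.8,fy=3.8,interpolation=cv2.INTER_CUBIC);cv2.imwrite('pics/w8c.png',a)
E
```

```text
stored [ 0.5045 -0.0711  0.0378] 2261
near from stored [ 0.43092933 -0.07948999  0.03783345]
615 0.024751021672056422
ring free r [ 0.43073474 -0.07779466  0.02152047]
[67 64 60 59 84 99 94 88]
[0.01910229 0.02154625 0.02378888]
hole px [233 164  44  18 573] [254.52705061 172.64223386]
(225, 148, 60, 47)
225 170 [ 0.40658982 -0.06766248  0.026     ]
284 170 [ 0.45141958 -0.062706    0.026     ]
255 148 [ 0.42834294 -0.05579222  0.012     ]
255 194 [ 0.43328825 -0.09880619  0.026     ]
```

View pics/w8c.png

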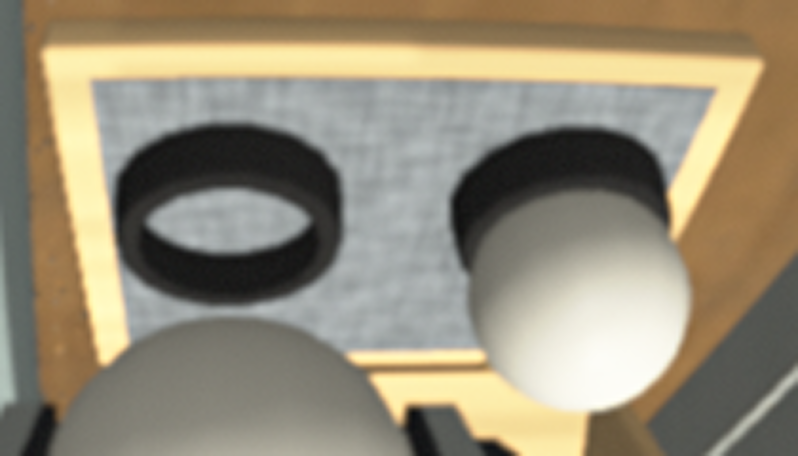

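Call:
{"method": "servo_tool", "body": {
  "rows": [15, 0, 0, 0, 32, 0, 0, 0, 48, 0, 0, 0, 60, 0, 0, 0, 68, 0, 0, 0, 72, 0, 0, 0, 72, 0, 0, 0, 72, 0, 0, 0]
}}

```text
t: 18.35
ee_pos: [0.4319, -0.0899, 0.0265]
ee_rot: [0.28, 0.31, -0.603, 0.679]
wrist_force: [-0.3, 0.5, 0.1]
gripper_width: 0.536
```

```bash
python3 look.py w9 -36 0 0; python3 - <<'E'
from h import *
for n in ('side','top'):
    p,d=optics.grab_frame(n)
    c=p[150:290,180:360] if n=='side' else p[120:240,230:410]
    cv2.imwrite(f'pics/{n}9.png',cv2.resize(c,None,fx=4,fy=4,interpolation=cv2.INTER_CUBIC))
E
```

```text
t 18.35 q [ 0.296  0.363 -0.618  0.737 -0.696  1.807] p [ 0.4319 -0.0899  0.0265] F [-0.3  0.5  0.1] w 0.536
x [ 0.079 -0.646 -0.759] y [0.993 0.115 0.005] z [ 0.084 -0.754  0.651]
ball tool mm [-36.    0.3  -0.4  23.9] world [ 0.4293 -0.0662  0.0536] 7610 0.0004
finger -1 tip x 98% -35.2 inner y -22.8
finger 1 tip x 98% -34.6 inner y 23.4
```

View pics/w9.png

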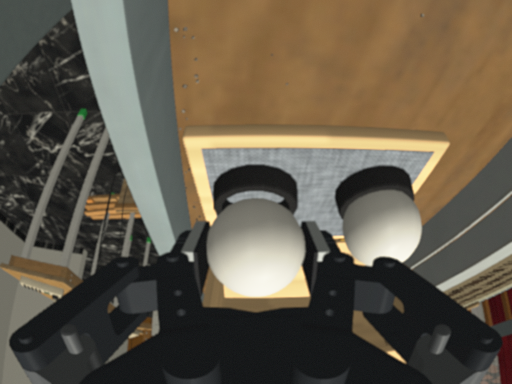

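View pics/top9.png

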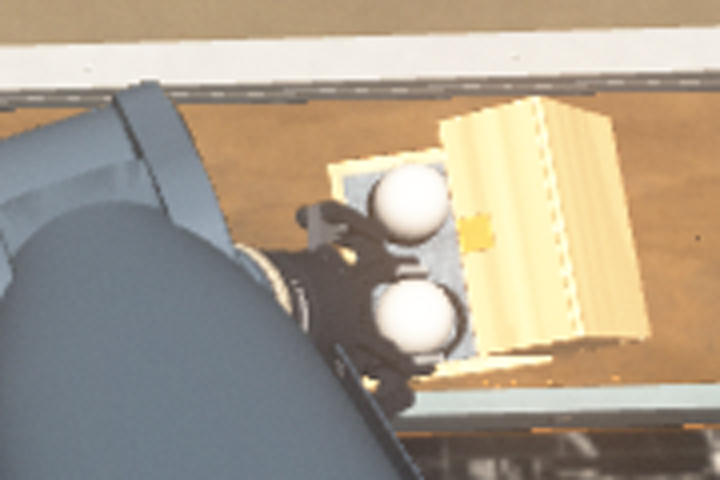

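Call:
{"method": "servo_tool", "body": {
  "rows": [4, 0, 0, 0, 8, 0, 0, 0, 12, 0, 0, 0, 15, 0, 0, 0, 15, 0, 0, 0, 15, 0, 0, 0]
}}

```text
t: 19.1
ee_pos: [0.4327, -0.1, 0.0149]
ee_rot: [0.279, 0.31, -0.604, 0.679]
wrist_force: [0.1, -0.6, -0.2]
gripper_width: 0.542
```

```bash
python3 look.py w10 -36 0 0;  python3 - <<'E'
from h import *
from scipy.optimize import least_squares
s=bot.observe();A=np.array
w=dict(np.load('w10.npz'));v,u=np.mgrid[0:384,0:512];Q,P=tp(w,s,u,v)
hsv=cv2.cvtColor(w['p'],cv2.COLOR_BGR2HSV);k=(hsv[...,1]<60)&(hsv[...,2]>110)&(P[...,2]>.035)
c=A([.505,-.071,.039])
for _ in range(3):
    x=P[k&(np.linalg.norm(P-c,axis=-1)<.027)]
    c=least_squares(lambda q:np.linalg.norm(x-q,axis=1)-.024,c,loss='soft_l1',f_scale=.001).x
print('stored',c.round(4),len(x))
e6=np.radians(6.5);print('near from stored',c-.074*A([np.cos(e6),np.sin(e6),0]))
E
```

```text
t 19.1 q [ 0.273  0.377 -0.64   0.683 -0.699  1.777] p [ 0.4327 -0.1     0.0149] F [ 0.1 -0.6 -0.2] w 0.542
x [ 0.079 -0.646 -0.759] y [0.993 0.115 0.005] z [ 0.084 -0.754  0.651]
ball tool mm [-36.1   0.2  -0.4  23.8] world [ 0.4301 -0.0763  0.042 ] 7529 0.00039
finger -1 tip x 98% -27.5 inner y -22.8
finger 1 tip x 98% -27.4 inner y 23.3
stored [ 0.5044 -0.0713  0.0379] 3394
near from stored [ 0.4309215  -0.0796322   0.03790618]
```

View pics/w10.png

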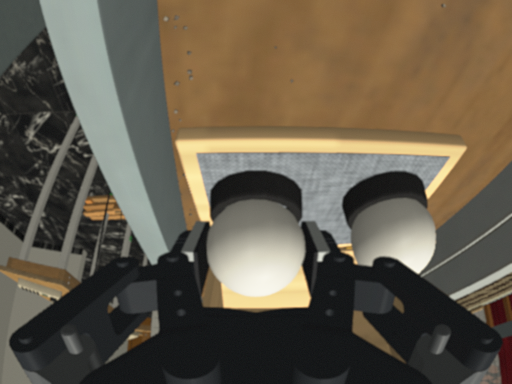

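Call:
{"method": "servo_tool", "body": {
  "rows": [2, 0.5, 0, 0, 4, 0.5, 0, 0, 4, 0.5, 0, 0, 4, 0.5, 0, 0]
}}

```text
t: 19.55
ee_pos: [0.4337, -0.1024, 0.0119]
ee_rot: [0.28, 0.31, -0.604, 0.679]
wrist_force: [-0.4, -0.3, 0.5]
gripper_width: 0.545
```

```bash
python3 look.py w11 -36 0 0
```

```text
t 19.55 q [ 0.267  0.381 -0.645  0.668 -0.7    1.769] p [ 0.4337 -0.1024  0.0119] F [-0.4 -0.3  0.5] w 0.545
x [ 0.079 -0.646 -0.759] y [0.993 0.115 0.005] z [ 0.084 -0.754  0.651]
ball tool mm [-36.1   0.2  -0.4  23.8] world [ 0.431  -0.0787  0.039 ] 7407 0.0004
finger -1 tip x 98% -27.2 inner y -22.8
finger 1 tip x 98% -27.0 inner y 23.3
```

The globe is about 1 mm above its seat and centred, with no contact force. Releasing it with a small opening.

Call:
{"method": "servo_tool", "body": {
  "rows": [0, 0, 0, 0, 0, 0, 0, 0, 0, 0, 0, 0, 0, 0, 0, 0],
  "claw": 63
}}

```text
t: 20.0
ee_pos: [0.4337, -0.1023, 0.0119]
ee_rot: [0.28, 0.31, -0.603, 0.679]
wrist_force: [-0.1, -0.7, -0.3]
gripper_width: 0.633
```

```bash
python3 look.py w12 -35 0 -1
```

```text
t 20.0 q [ 0.267  0.381 -0.645  0.668 -0.7    1.769] p [ 0.4337 -0.1023  0.0119] F [-0.1 -0.7 -0.3] w 0.633
x [ 0.079 -0.646 -0.759] y [0.993 0.115 0.005] z [ 0.084 -0.754  0.651]
ball tool mm [-34.8  -0.1  -0.3  23.8] world [ 0.4309 -0.0796  0.0381] 7204 0.00041
finger -1 tip x 98% -27.9 inner y -26.5
finger 1 tip x 98% -26.6 inner y 26.9
```

View pics/w12.png

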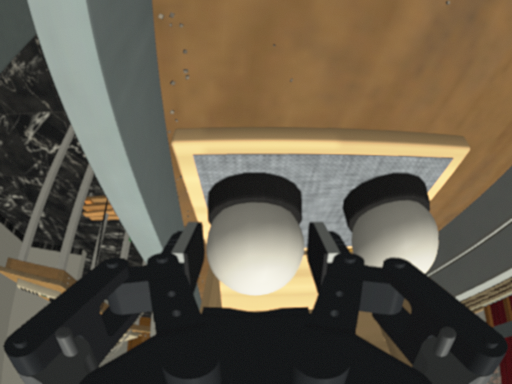

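Seated at (0.4309, -0.0796, 0.0381), which matches the stored globe's height and the 74 mm spacing. I'll retreat straight back along the tool axis.

Call:
{"method": "servo_tool", "body": {
  "rows": [-6, 0, 0, 0, -16, 0, 0, 0, -30, 0, 0, 0, -50, 0, 0, 0, -75, 0, 0, 0, -100, 0, 0, 0, -120, 0, 0, 0, -120, 0, 0, 0]
}}

```text
t: 20.85
ee_pos: [0.4254, -0.023, 0.1046]
ee_rot: [0.281, 0.31, -0.602, 0.68]
wrist_force: [1.0, 0.5, -1.6]
gripper_width: 0.632
```

Call:
{"method": "servo_tool", "body": {
  "rows": [-10, 0, 30, 0, -30, 0, 60, 0, -40, 0, 60, 0, -40, 0, 60, 0, -40, 0, 60, 0, -40, 0, 60, 0],
  "claw": 0
}}

```text
t: 21.45
ee_pos: [0.4256, -0.0445, 0.1714]
ee_rot: [0.279, 0.311, -0.604, 0.679]
wrist_force: [0.4, 0.5, 0.3]
gripper_width: -0.001
```

```bash
python3 - <<'E'
from h import *
from scipy.optimize import least_squares
s=st();m=optics.camera_model('wrist');p,d=optics.grab_frame('wrist');cv2.imwrite('pics/w13.png',p);np.savez('w13.npz',p=p,d=d,**m)
pt,dt=optics.grab_frame('top');np.savez('top13.npz',p=pt,d=dt,**optics.camera_model('top'))
cv2.imwrite('pics/top13.png',cv2.resize(pt[120:240,230:410],None,fx=4,fy=4,interpolation=cv2.INTER_CUBIC))
w=dict(m);w['d']=d;v,u=np.mgrid[0:384,0:512];Q,P=tp(w,s,u,v)
hsv=cv2.cvtColor(p,cv2.COLOR_BGR2HSV)
k=(hsv[...,1]<60)&(hsv[...,2]>110)&(P[...,2]>.03)
for c in([.505,-.071,.039],[.431,-.0795,.039]):
    c=np.array(c)
    for _ in range(2):
        x=P[k&(np.linalg.norm(P-c,axis=-1)<.027)];c=least_squares(lambda q:np.linalg.norm(x-q,axis=1)-.024,c,loss='soft_l1',f_scale=.001).x
    print('ball',c.round(4),len(x))
# fingers
g=(hsv[...,2]<90)&(np.abs(Q[...,1])<45)&(np.abs(Q[...,2])<14)&(Q[...,0]<5)&(Q[...,0]>-80);q=Q[g];print('tip x',np.percentile(q[:,0],[90,98,99.5]),'z min',np.percentile(q[:,2],1))
# hood in case coordinates
e=np.radians(6.5);ex=np.array([np.cos(e),np.sin(e),0]);ey=np.array([-np.sin(e),np.cos(e),0])
near=np.array([.4309,-.0796,0]);H=near+.037*ex-.076*ey;H[2]=.011;print('hinge mid',H)
X=(P-H)@ex;Y=(P-H)@ey;Z=P[...,2]-H[2]
mk=(d>0)&(np.abs(X)<.06)&(Y<.08)&(Y>-.06)&(Z>.085)&(Z<.15)&(hsv[...,1]>50)
print(mk.sum())
y,z=Y[mk],Z[mk]
for lo in np.arange(-.06,.08,.01):
    kk=(y>=lo)&(y<lo+.01)
    if kk.sum()>5: print(lo.round(3),kk.sum(),np.percentile(z[kk],[2,50,98]).round(4))
E
```

```text
t 21.45 q [ 0.401  0.215 -0.368  1.222 -0.676  1.94 ] p [ 0.4256 -0.0445  0.1714] F [0.4 0.5 0.3] w -0.001
x [ 0.078 -0.647 -0.759] y [0.993 0.115 0.003] z [ 0.085 -0.754  0.651]
ball [ 0.5043 -0.0711  0.0379] 1716
ball [ 0.4307 -0.0797  0.038 ] 1843
tip x [-44.91684325 -33.23698197 -30.31971022] z min -13.802582087409595
hinge mid [ 0.4762656  -0.15092294  0.011     ]
7617
0.01 419 [0.1292 0.1316 0.1334]
0.02 933 [0.1226 0.1261 0.1302]
0.03 1370 [0.1157 0.1192 0.1233]
0.04 1568 [0.1092 0.1129 0.1166]
0.05 1709 [0.1023 0.1065 0.1114]
0.06 1618 [0.0945 0.0999 0.1052]
```

View pics/w13.png

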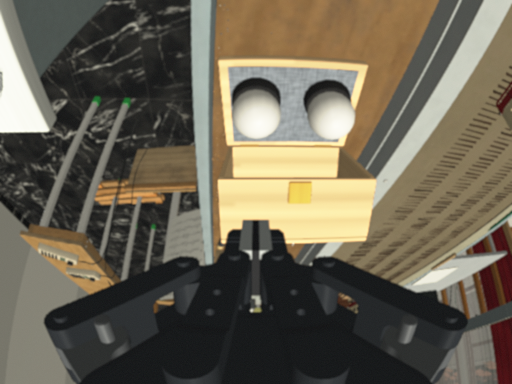

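View pics/top13.png

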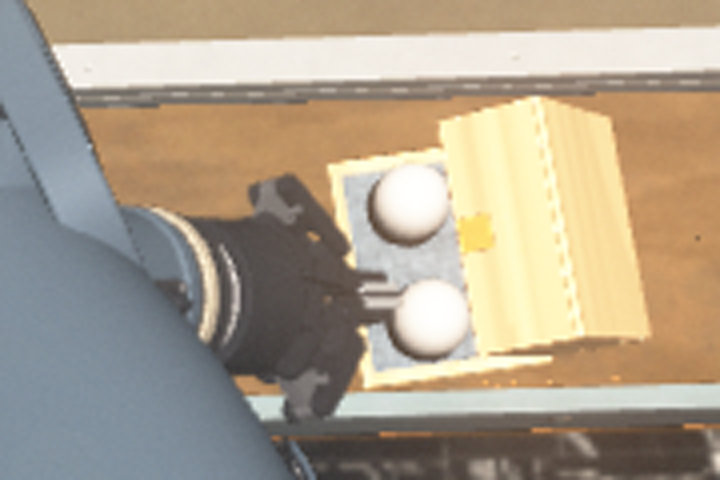

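```bash
python3 - <<'E'
from h import *
s=bot.observe();w=dict(np.load('w13.npz'))
v,u=np.mgrid[215:300,225:290];Q,P=tp(w,s,u,v)
for row in(219,221,223,226,230,240,250,265,280): print(row,[(c,*Q[row-215,c-225].round(0).astype(int).tolist()) for c in(230,240,248,254,258,264,272,282)])
M=R.from_quat(s['ee_rot']).as_matrix()
e=np.radians(6.5);ex=np.array([np.cos(e),np.sin(e),0]);ey=np.array([-np.sin(e),np.cos(e),0]);ez=np.array([0,0,1.])
H=np.array([.4762,-.1508,.0115])
E=np.array([-25,0,-11.5])/1000 # lower tip edge in tool frame
th0=1.0
def hp(a,b,t): return H+(a*np.cos(t)-b*np.sin(t))*ey/1000+(a*np.sin(t)+b*np.cos(t))*ez/1000
C=hp(118.5,64,th0)
up=-M[:,0];n=M[:,2]
pos={'above':C+.010*n+.040*up,'behind':C+.010*n-.020*up}
for t in(1.0,.93,.86,.75,.6,.5,.4,.3,.2,.1,.05,0,-.02): pos[t]=hp(98.5,64,t)
for k,p in pos.items(): print(k,p.round(4),'tool shift from now',np.round(M.T@(p-(s['ee_pos']+M@E))*1000,1))
E
```

```text
219 [(230, 80, -22, 31), (240, 81, -13, 31), (248, 81, -6, 31), (254, 81, -1, 31), (258, 81, 3, 31), (264, 80, 8, 31), (272, 81, 15, 31), (282, 82, 24, 31)]
221 [(230, 82, -23, 33), (240, 81, -13, 33), (248, -29, -3, -11), (254, -28, -1, -11), (258, -29, 1, -11), (264, -29, 4, -11), (272, 82, 15, 33), (282, 81, 24, 33)]
223 [(230, 81, -22, 35), (240, 83, -14, 35), (248, -32, -3, -11), (254, -31, 0, -11), (258, -32, 1, -11), (264, -32, 4, -12), (272, 81, 15, 35), (282, 80, 24, 35)]
226 [(230, 83, -23, 38), (240, 82, -14, 38), (248, -36, -3, -12), (254, -35, 0, -11), (258, -36, 1, -11), (264, -35, 4, -11), (272, 81, 15, 38), (282, 82, 24, 38)]
230 [(230, 82, -23, 42), (240, -30, -7, -7), (248, -41, -3, -12), (254, -40, 0, -11), (258, -40, 1, -11), (264, -40, 4, -11), (272, -32, 8, -8), (282, 81, 24, 42)]
240 [(230, -43, -11, -7), (240, -51, -6, -11), (248, -52, -3, -12), (254, -51, 0, -11), (258, -51, 1, -12), (264, -52, 4, -12), (272, -43, 8, -8), (282, -42, 12, -7)]
250 [(230, -61, -10, -12), (240, -63, -6, -13), (248, -60, -3, -11), (254, -60, 0, -11), (258, -61, 1, -12), (264, -61,
[... 735 characters left out ...]
.75 [ 0.473  -0.1225  0.1255] tool shift from now [114.2  37.8  44.4]
0.6 [ 0.4711 -0.1059  0.1199] tool shift from now [107.5  37.8  28.1]
0.5 [ 0.4699 -0.0954  0.1149] tool shift from now [104.5  37.8  16.8]
0.4 [ 0.4688 -0.0854  0.1088] tool shift from now [102.5  37.8   5.2]
0.3 [ 0.4677 -0.0761  0.1018] tool shift from now [101.8  37.8  -6.5]
0.2 [ 0.4667 -0.0675  0.0938] tool shift from now [102.2  37.8 -18.3]
0.1 [ 0.4658 -0.0598  0.085 ] tool shift from now [103.8  37.8 -29.9]
0.05 [ 0.4654 -0.0562  0.0803] tool shift from now [105.   37.8 -35.6]
0 [ 0.465  -0.0529  0.0755] tool shift from now [106.5  37.8 -41.3]
-0.02 [ 0.4649 -0.0517  0.0735] tool shift from now [107.2  37.8 -43.6]
```

Call:
{"method": "servo_tool", "body": {
  "rows": [10, 10, 30, 0, 30, 20, 58, 0, 52, 30, 76, 0, 73, 38, 81, 0, 73, 38, 81, 0, 73, 38, 81, 0]
}}

```text
t: 22.15
ee_pos: [0.4756, -0.1483, 0.1694]
ee_rot: [0.279, 0.311, -0.604, 0.679]
wrist_force: [-0.1, 0.2, -0.4]
gripper_width: 0.001
```

```bash
python3 - <<'E'
from h import *
s=st()
for n in ('side','wrist'):
    p,d=optics.grab_frame(n)
    if n=='side':p=cv2.resize(p[150:290,180:360],None,fx=4,fy=4,interpolation=cv2.INTER_CUBIC)
    cv2.imwrite(f'pics/{n}14.png',p)
E
```

```text
t 22.15 q [ 0.144  0.199 -0.383  1.011 -0.709  1.61 ] p [ 0.4756 -0.1483  0.1694] F [-0.1  0.2 -0.4] w 0.001
x [ 0.077 -0.647 -0.759] y [0.993 0.114 0.003] z [ 0.084 -0.754  0.651]
```

View pics/side14.png

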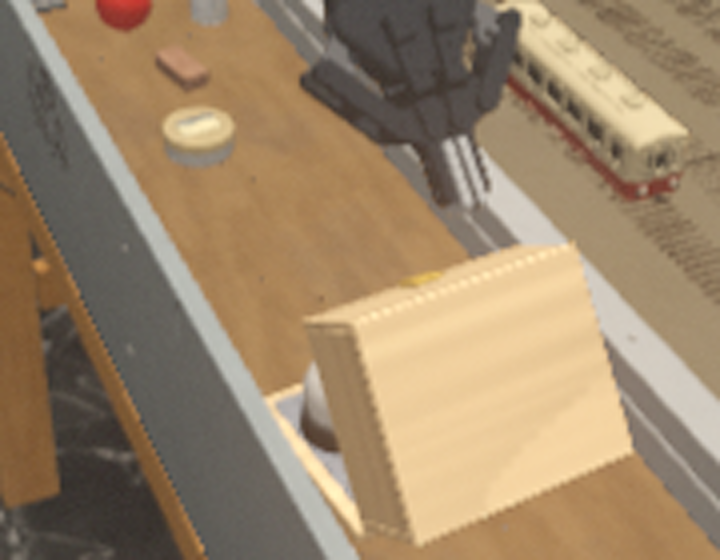

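View pics/wrist14.png

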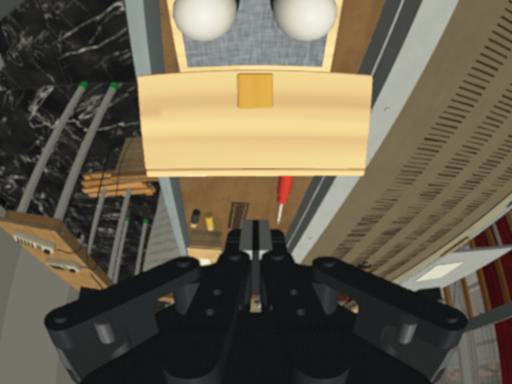

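The tips are at row 222, beyond the hood's rear top edge at row 170 and clear of it. Next I slide down behind it along the tool axis, then push along the hood's arc.

Call:
{"method": "servo_tool", "body": {
  "rows": [20, 0, 0, 0, 40, 0, 0, 0, 55, 0, 0, 0, 60, 0, 0, 0, 60, 0, 0, 0]
}}

```text
t: 22.75
ee_pos: [0.4809, -0.1865, 0.1243]
ee_rot: [0.279, 0.311, -0.603, 0.679]
wrist_force: [-0.3, -0.0, -0.3]
gripper_width: 0.004
```

```bash
python3 - <<'E'
from h import *
s=st()
p,d=optics.grab_frame('side');p=cv2.resize(p[150:290,180:360],None,fx=4,fy=4,interpolation=cv2.INTER_CUBIC)
cv2.imwrite(f'pics/side15.png',p)
M=R.from_quat(s['ee_rot']).as_matrix()
e=np.radians(6.5);ey=np.array([-np.sin(e),np.cos(e),0]);ez=np.array([0,0,1.])
H=np.array([.4762,-.1508,.0115]);E=np.array([-27.5,0,-11.5])/1000
for t in(1.0,.93,.86,.8,.7,.6,.5,.4,.3,.2,.1,.05,0,-.02):
    p=H+(98.5*np.cos(t)-64*np.sin(t))*ey/1000+(98.5*np.sin(t)+64*np.cos(t))*ez/1000
    print(t,np.round(M.T@(p-(s['ee_pos']+M@E))*1000,1))
E
```

```text
t 22.75 q [ 0.06   0.231 -0.476  0.811 -0.707  1.497] p [ 0.4809 -0.1865  0.1243] F [-0.3 -0.  -0.3] w 0.004
x [ 0.079 -0.646 -0.759] y [0.993 0.116 0.004] z [ 0.085 -0.754  0.651]
1.0 [  0.9  -0.5 -12.3]
0.93 [ -4.2  -0.5 -18.7]
0.86 [ -8.9  -0.5 -25.4]
0.8 [-12.6  -0.5 -31.4]
0.7 [-17.8  -0.5 -41.9]
0.6 [-22.   -0.5 -52.9]
0.5 [-25.1  -0.5 -64.2]
0.4 [-27.   -0.5 -75.8]
0.3 [-27.8  -0.5 -87.5]
0.2 [-27.3  -0.5 -99.3]
0.1 [ -25.8   -0.5 -110.9]
0.05 [ -24.5   -0.5 -116.6]
0 [ -23.    -0.5 -122.3]
-0.02 [ -22.3   -0.5 -124.6]
```

View pics/side15.png

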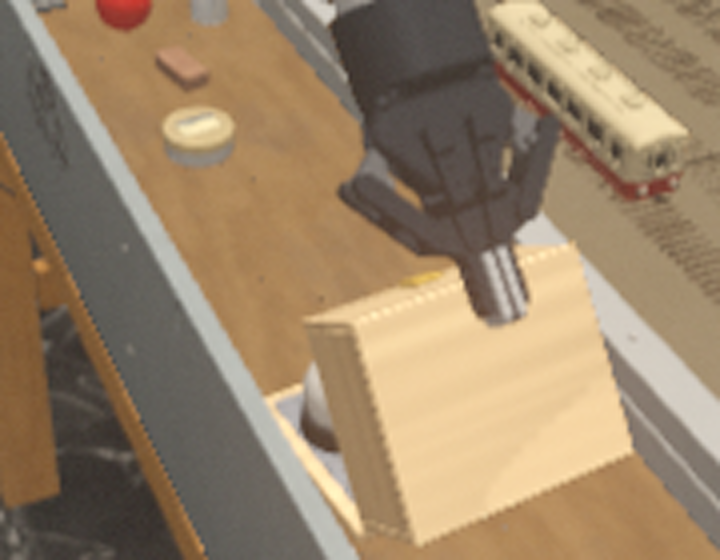

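Call:
{"method": "servo_tool", "body": {
  "rows": [0, 0, -5, 0, 0, 0, -9, 0, -1, 0, -13, 0, -4, 0, -19, 0, -9, 0, -25, 0, -13, 0, -31, 0, -18, 0, -42, 0, -18, 0, -42, 0]
}}

```text
t: 23.6
ee_pos: [0.4763, -0.1423, 0.1103]
ee_rot: [0.279, 0.311, -0.603, 0.679]
wrist_force: [0.5, -0.8, -0.7]
gripper_width: -0.003
```

```bash
python3 - <<'E'
from h import *
s=st()
p,d=optics.grab_frame('side');p=cv2.resize(p[150:290,180:360],None,fx=4,fy=4,interpolation=cv2.INTER_CUBIC)
cv2.imwrite(f'pics/side16.png',p)
p,d=optics.grab_frame('wrist');cv2.imwrite(f'pics/wrist16.png',p)
E
```

```text
t 23.6 q [ 0.157  0.264 -0.472  0.864 -0.708  1.624] p [ 0.4763 -0.1423  0.1103] F [ 0.5 -0.8 -0.7] w -0.003
x [ 0.079 -0.646 -0.759] y [0.993 0.117 0.005] z [ 0.086 -0.754  0.651]
```

View pics/side16.png

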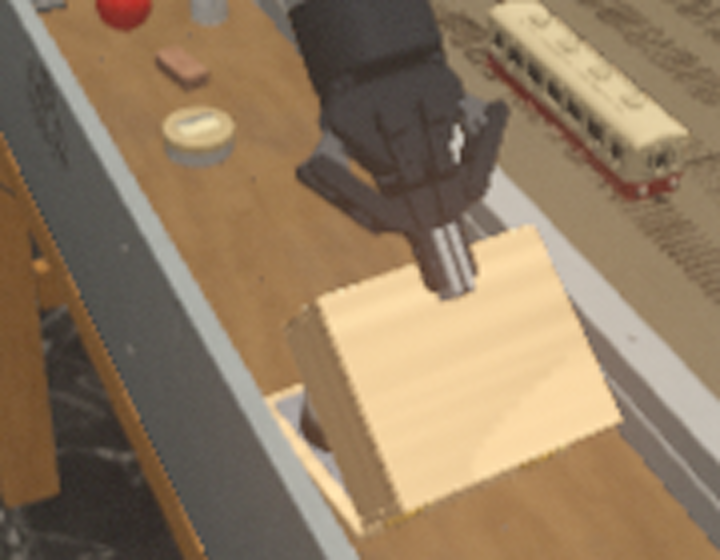

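View pics/wrist16.png

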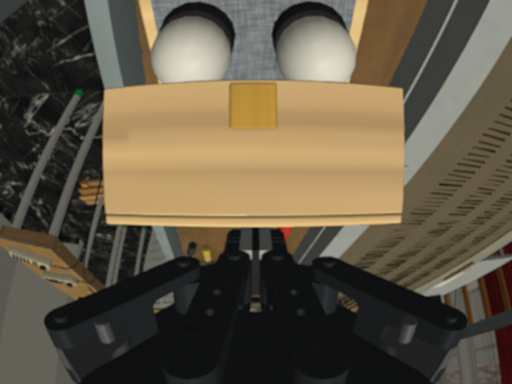

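Call:
{"method": "servo_tool", "body": {
  "rows": [-2, 0, -6, 0, -4, 0, -11, 0, -6, 0, -17, 0, -7, 0, -22, 0, -8, 0, -28, 0, -9, 0, -34, 0, -10, 0, -40, 0, -10, 0, -46, 0, -10, 0, -52, 0, -9.5, 0, -57, 0, -9, 0, -63, 0, -8, 0, -69, 0, -8, 0, -69, 0]
}}

```text
t: 25.0
ee_pos: [0.4694, -0.0859, 0.0711]
ee_rot: [0.279, 0.311, -0.604, 0.679]
wrist_force: [-0.1, -0.2, 0.4]
gripper_width: -0.0
```

```bash
python3 - <<'E'
from h import *
s=st()
p,d=optics.grab_frame('side');p=cv2.resize(p[150:290,180:360],None,fx=4,fy=4,interpolation=cv2.INTER_CUBIC)
cv2.imwrite(f'pics/side17.png',p)
E
```

```text
t 25.0 q [ 0.28   0.345 -0.481  0.881 -0.698  1.786] p [ 0.4694 -0.0859  0.0711] F [-0.1 -0.2  0.4] w -0.0
x [ 0.078 -0.646 -0.759] y [0.993 0.116 0.004] z [ 0.085 -0.754  0.651]
```

View pics/side17.png

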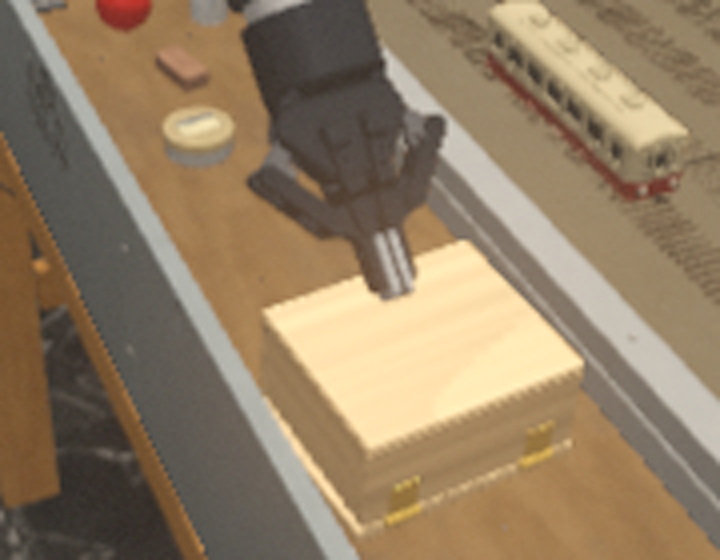

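Call:
{"method": "servo_tool", "body": {
  "rows": [1, 0, -4, 0, 2, 0, -8, 0, 3, 0, -11, 0, 4, 0, -12, 0, 4, 0, -12, 0]
}}

```text
t: 25.55
ee_pos: [0.4694, -0.0803, 0.0627]
ee_rot: [0.279, 0.309, -0.603, 0.68]
wrist_force: [-6.6, 4.9, 21.7]
gripper_width: -0.001
```

Call:
{"method": "servo_tool", "body": {
  "rows": [1, 0, -1, 0, 2, 0, -2, 0, 2, 0, -2, 0]
}}

```text
t: 25.85
ee_pos: [0.4697, -0.0804, 0.0623]
ee_rot: [0.278, 0.308, -0.603, 0.681]
wrist_force: [-16.3, 13.8, 50.0]
gripper_width: 0.001
```

The force rises sharply, so the hood is on its stop. Backing off now.

Call:
{"method": "servo_tool", "body": {
  "rows": [-4, 0, 3, 0, -15, 0, 5, 0, -40, 0, 10, 0, -80, 0, 10, 0, -120, 0, 10, 0, -120, 0, 10, 0, -120, 0, 10, 0]
}}

```text
t: 26.55
ee_pos: [0.4609, -0.009, 0.1557]
ee_rot: [0.28, 0.31, -0.603, 0.68]
wrist_force: [-0.8, -1.0, -0.1]
gripper_width: -0.002
```

```bash
python3 - <<'E'
from h import *
s=st()
m=optics.camera_model('wrist');p,d=optics.grab_frame('wrist');cv2.imwrite('pics/w18.png',p)
ps,ds=optics.grab_frame('side');cv2.imwrite('pics/side18.png',cv2.resize(ps[150:290,180:360],None,fx=4,fy=4,interpolation=cv2.INTER_CUBIC))
pt,dt=optics.grab_frame('top');cv2.imwrite('pics/top18.png',pt)
w=dict(m);w['d']=d;v,u=np.mgrid[0:384,0:512];Q,P=tp(w,s,u,v)
for nm,PP,dd in(('wrist',P,d),('side',cloud(optics.camera_model('side'),ds),ds),('top',cloud(optics.camera_model('top'),dt),dt)):
    e=np.radians(6.5);ex=np.array([np.cos(e),np.sin(e),0]);ey=np.array([-np.sin(e),np.cos(e),0]);H=np.array([.4762,-.1508,0])
    X=(PP-H)@ex;Y=(PP-H)@ey;Z=PP[...,2]
    k=(dd>0)&(np.abs(X)<.06)&(Y>.008)&(Y<.112)&(Z>.05)&(Z<.1)
    if k.sum()>30:
        A=np.c_[X[k],Y[k],np.ones(k.sum())];c=np.linalg.lstsq(A,Z[k],rcond=None)[0];r=np.abs(A@c-Z[k])<.004;c=np.linalg.lstsq(A[r],Z[k][r],rcond=None)[0];print(nm,k.sum(),'roof slope (rad) y',c[1].round(4),'x',c[0].round(4),'z at 95mm',(c[2]+.095*c[1]).round(4))
E
```

```text
t 26.55 q [ 0.44   0.307 -0.284  1.24  -0.667  1.987] p [ 0.4609 -0.009   0.1557] F [-0.8 -1.  -0.1] w -0.002
x [ 0.08  -0.646 -0.759] y [0.993 0.117 0.006] z [ 0.085 -0.755  0.651]
wrist 7458 roof slope (rad) y -0.0013 x -0.0009 z at 95mm 0.0748
side 1556 roof slope (rad) y 0.001 x 0.0003 z at 95mm 0.0776
top 2128 roof slope (rad) y -0.0005 x 0.0009 z at 95mm 0.0761
```

View pics/side18.png

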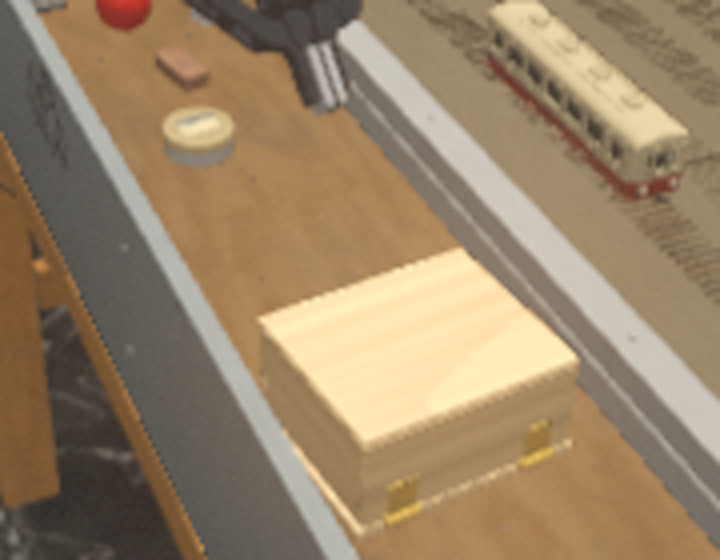

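View pics/w18.png

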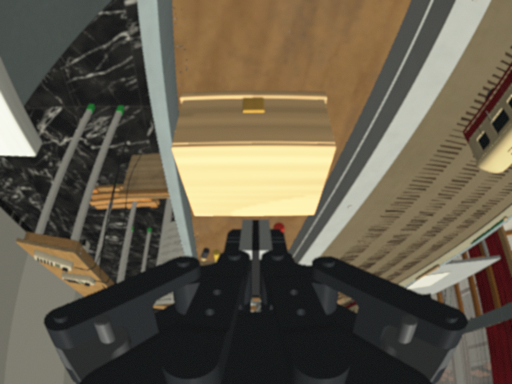

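View pics/top18.png

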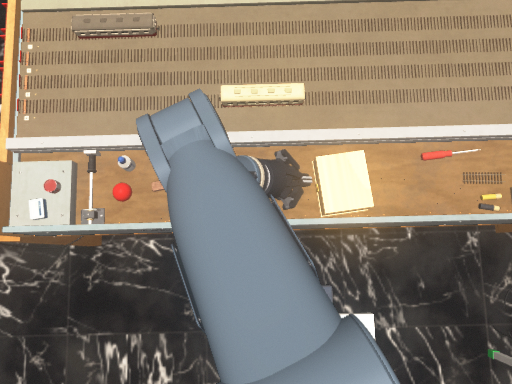

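The case is shut: roof slope is 0.001 rad at most in all three cameras and roof height is about 76 mm. The robot is clear, and the tin, rubber block and bottle are where they were. Handing in.

```bash
python3 -c "
from station import bot
print(bot.finish_job())"
```

```text
the job is handed in; nothing more can be done
None
```

The loose globe is in the free pocket, the hood is shut, and I handed the job in at about 26.6 s of the 58 s. No verdict was reported.

**How it went**
- **Lean:** the moves cannot tilt the tool. I leaned it about 41° by driving the arm against its wrist-joint (j4) limit in free space, and the lean held for the rest of the job.
- **Grasp:** the first closing pinched only the back of the globe, because the real pad tips sit about 28 mm behind the stated TCP. The globe had not moved; I opened, went 23 mm deeper and lifted it cleanly.
- **Placing:** I let go about 1 mm above the seat, backed straight out, then swept the hood down from behind along its arc.

**Last checks**
- **Globes:** with the hood still open, both globes fitted within about 1–2 mm of their pocket centres and about 38 mm above the worktop, against 39 mm nominal. They cannot be seen with the hood shut, so their seating was not checked again after closing.
- **Hood:** its roof slope was 0.001 rad at most in all three cameras. Roof height read 75, 76 and 78 mm, against 76 mm nominal.
- **Surroundings:** in the last pictures the tin, cleaning block and bottle looked unmoved, judged by eye. The gripper was clear of everything.

**What disagreed**
- **Closing force:** my last nudge on the already shut hood read about 50–55 N at the wrist through the fingertips, more than needed. I backed off at once. It is under the 120 N wrist limit; the 40 N limit is for the arm and gripper body.
- **Camera heights:** the wrist camera read about 1 mm low throughout. The top camera first put the case edge 4–5 mm off the wrist view in y, so I relied on the wrist depth measurements.

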